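# Pour shoe hardware into the trays under the glass shelf

## Task

The steel cups on the leather mat each hold up to three pieces of one kind of shoe hardware; one may be empty already. Pour every cup out into the tray under the low glass shelf that shows the same kind of piece on its far ledge, without knocking the glass or handling the pieces with the gripper, and have every cup standing upright back on the leather mat at the end. Leave the other things on the bench alone.

Things in the scene. Friction and masses are not known exactly. Their poses are not given: they have to be found in the camera images.
- cup0: loose steel pouring cup with a wooden handle, 140 to 240 g, up to three pieces of one kind in it. Origin: underside of its floor, z up, x towards the lip. Body 90 long (x -30 to +60), 56 wide, 38 high, walls and floor 3; floor flat to x = +15, then an 18 degree ramp up to the open front lip at x = 62, z = 18. Handle: 12 by 12 bar centred at z = 34, from x = -30 to -130
- cup1: like cup0; only the contents differ. Smooth metal: the pieces stay in up to a 12 degree tilt and slide out over the lip once the cup is pitched lip-down by about 45 degrees. A good grip is across the handle at x = -105, the tool upright or leaning so that its fingers point up to 30 degrees forward: then the gripper stays in front of and above the glass while the cup is pitched
- cup2: exactly like cup0. The cups stand side by side on the mat, about 130 apart, in any order; a cup may hold only one or two pieces, or be empty already
- stud0: brass boot stud, a blunt cone: 18 across at the base, 9 at the tip, 16 high; origin at the centre of its base, 12 g; lies in a cup at the start, or is absent
- stud1: brass boot stud, a blunt cone: 18 across at the base, 9 at the tip, 16 high; origin at the centre of its base, 12 g; lies in a cup at the start, or is absent
- stud2: brass boot stud, a blunt cone: 18 across at the base, 9 at the tip, 16 high; origin at the centre of its base, 12 g; lies in a cup at the start, or is absent
- pin0: round brass heel pin, a plain cylinder 12 across and 26 long; origin on its surface halfway along (6 from its axis), 12 g; lies in a cup at the start, or is absent
- pin1: round brass heel pin, a plain cylinder 12 across and 26 long; origin on its surface halfway along (6 from its axis), 12 g; lies in a cup at the start, or is absent
- pin2: round brass heel pin, a plain cylinder 12 across and 26 long; origin on its surface halfway along (6 from its axis), 12 g; lies in a cup at the start, or is absent
- block0: brass heel block, a 15 cube; origin at the centre of one face, 12 g; lies in a cup at the start, or is absent
- block1: brass heel block, a 15 cube; origin at the centre of one face, 12 g; lies in a cup at the start, or is absent
- block2: brass heel block, a 15 cube; origin at the centre of one face, 12 g; lies in a cup at the start, or is absent
- tray_stud_in (a point): centre of the inner floor (3 above the bench) of the fixed grey tray whose far ledge bears a stud as a sample; tray 130 (x) by 110 (y), 35 high, walls 3, open on top; the sample stands at x = +92 on a white card, 30 above the bench, just beyond the shelf's rear edge; x points away from the robot, y along the shelf
- tray_pin_in (a point): centre of the inner floor (3 above the bench) of the fixed grey tray whose far ledge bears a pin as a sample; tray 130 (x) by 110 (y), 35 high, walls 3, open on top; the sample stands at x = +92 on a white card, 30 above the bench, just beyond the shelf's rear edge; x points away from the robot, y along the shelf
- tray_block_in (a point): centre of the inner floor (3 above the bench) of the fixed grey tray whose far ledge bears a block as a sample; tray 130 (x) by 110 (y), 35 high, walls 3, open on top; the sample stands at x = +92 on a white card, 30 above the bench, just beyond the shelf's rear edge; x points away from the robot, y along the shelf
- shelf: fixed low glass shelf over the trays: slab 140 (x, away from robot) by 460 (y) by 10, underside 175 above the bench; origin on the bench below its centre. Tray centres lie 130 apart on its line x = 0; its front edge is x = -70. Legs 16 square at x = +-60, y = +-222. With the lip 25 short of a tray's centre and 80 up, a cup pitched 50 degrees clears the glass; pieces land 20 to 50 beyond the lip
- mat: flat dark brown leather mat, fixed, 200 (x) by 400 (y) by 4 thick; origin at the centre of its underside, x pointing away from the robot. The cups stand on it, their handles towards its near edge (-x)
- hammer: hammer lying on the bench, 240 long, not part of the job; origin on its underside
- glue: white glue bottle, 60 across, 140 high, not part of the job; origin on its underside
- polish: black polish tin, 64 across, 30 high, not part of the job; origin on its underside
- brush: brush lying on the bench, about 200 long, not part of the job; origin on its underside
- mug: white mug, 80 across, 90 high, not part of the job; origin on its underside

How it is judged:
At the end, for the whole second after the job is handed in: Every piece present lies inside the walls of the tray with the sample of its kind (below 34 mm over its floor), and every cup stands upright (within 0.12 rad) with the middle of its floor over the leather mat; all at rest (x of stud0 in the frame of tray_stud_in between -0.064 and 0.064 m and y of stud0 in the frame of tray_stud_in between -0.054 and 0.054 m and z of each of stud0, stud1, stud2 in the frame of tray_stud_in below 0.034 m and linear speed of each of stud0, stud1, stud2, pin0, pin1, pin2, block0, block1, block2, cup0, cup1, cup2 below 0.03 m/s and x of stud1 in the frame of tray_stud_in between -0.064 and 0.064 m and y of stud1 in the frame of tray_stud_in between -0.054 and 0.054 m and x of stud2 in the frame of tray_stud_in between -0.064 and 0.064 m and y of stud2 in the frame of tray_stud_in between -0.054 and 0.054 m and x of pin0 in the frame of tray_pin_in between -0.064 and 0.064 m and y of pin0 in the frame of tray_pin_in between -0.054 and 0.054 m and z of each of pin0, pin1, pin2 in the frame of tray_pin_in below 0.034 m and x of pin1 in the frame of tray_pin_in between -0.064 and 0.064 m and y of pin1 in the frame of tray_pin_in between -0.054 and 0.054 m and x of pin2 in the frame of tray_pin_in between -0.064 and 0.064 m and y of pin2 in the frame of tray_pin_in between -0.054 and 0.054 m and x of block0 in the frame of tray_block_in between -0.064 and 0.064 m and y of block0 in the frame of tray_block_in between -0.054 and 0.054 m and z of each of block0, block1, block2 in the frame of tray_block_in below 0.034 m and x of block1 in the frame of tray_block_in between -0.064 and 0.064 m and y of block1 in the frame of tray_block_in between -0.054 and 0.054 m and x of block2 in the frame of tray_block_in between -0.064 and 0.064 m and y of block2 in the frame of tray_block_in between -0.054 and 0.054 m and x of cup0 in the frame of mat between -0.1 and 0.1 m and y of cup0 in the frame of mat between -0.2 and 0.2 m and z of each of cup0, cup1, cup2 in the frame of mat below 0.012 m and angle between each of cup0, cup1, cup2's own z axis and vertical below 0.12 rad and x of cup1 in the frame of mat between -0.1 and 0.1 m and y of cup1 in the frame of mat between -0.2 and 0.2 m and x of cup2 in the frame of mat between -0.1 and 0.1 m and y of cup2 in the frame of mat between -0.2 and 0.2 m); the robot touches nothing.
It fails at once if the glass shelf is hit or pressed with more than 12 N (contact force between anything else and shelf above 12 N).
It fails at once if a piece is gripped or pushed by the fingers (over 3 N) instead of being poured (contact force between the fingers and stud0 above 3 N or contact force between the fingers and stud1 above 3 N or contact force between the fingers and stud2 above 3 N or contact force between the fingers and pin0 above 3 N or contact force between the fingers and pin1 above 3 N or contact force between the fingers and pin2 above 3 N or contact force between the fingers and block0 above 3 N or contact force between the fingers and block1 above 3 N or contact force between the fingers and block2 above 3 N).
It fails at once if one of the other loose things on the bench is moved by more than 4 cm (distance of any of hammer, glue, polish, brush, mug from where it was at the start of the episode above 0.04 m).
Of stud0, stud1, stud2, pin0, pin1, pin2, block0, block1, block2 only 5 to 9 are there at a start; the rules pass over those that are not, and their reading is None.
At some moment in a run one of cup0, cup1, cup2 may be knocked a few centimetres aside while the robot is not near it.
It also fails if it takes over 210 s, if anything falls off the work surface, if the arm or the gripper's body presses on something with over 40 N, if the wrist force passes 120 N, or if a joint passes its speed limit or range.

## Robot

A 6-joint arm with a two-finger parallel gripper is mounted at the origin on the work surface. World frame = base frame: x ahead of the robot, y to its left, z up, the work surface at z = 0. Lengths are in m, angles in rad, forces in N, time in s.
With the tool pointing down it reaches from about 0.3 to 0.85 m from the base axis. Payload 4.2 kg.
Tool frame: the origin (TCP) lies midway between the tips of the shut fingers; the grasp point (between the pads) lies 19 mm behind it; z points along the fingers, y is the line along which they close (so a half turn about z gives the same grasp; the last joint's range is limited). The gripper opens to 91 mm and grips with 3 to 60 N. Pads are 32 mm wide; open, the fingers measure 118 mm over their backs; the gripper's body (76 mm by 178 mm) begins 60 mm behind the grasp point.
Start: joints at [-1.229, 0.32, 1.565, -0, 1.257, -0.02], TCP at [0.204, -0.538, 0.214] pointing down, gripper open.
Joint ranges: [-3.11, 3.11], [-0.84, 2.01], [0.21, 2.61], [-1.34, 4.49], [0.05, 2.63], [-2.56, 2.56]. Speed limits (rad/s): [2.57, 2.57, 3.14, 3.14, 3.14, 3.14].

## Interface

Orientations are given as a unit quaternion [x, y, z, w].
In Python, from plant import r, eyes gives the robot as it stands. The module is installed in compiled form; this text tells all that it offers.
- The arm moves only by the shell command python3 -m handwheel 'ROWS'. ROWS is JSON, a list of rows, each a list of 3 entries, a list of its own where there are three numbers: the turn, a rotation vector about the tool's x, y, z in rad, then the shift along the tool's x, y, z in mm, then the finger opening in mm, from 0 to 91.2. A call has 1 to 20 rows; each row shifts and turns the commanded pose from where the row before left it, along the tool's axes as they then stand; what a row does not reach is not made up. A row lasts 1/10 s, in which the tool goes at most 50 mm and 8.59 degrees, less where a joint would pass 70% of its speed; a pose out of reach is approached as far as the arm can. A call is refused whole if a number of a shift passes 50 or a number of a turn 0.15, either way. A call with a gripper value outside its range is refused whole. The fingers move at their own pace and stop on an object; the grip force is fixed at half the most. Time passes only in rows, so rows that do not move let the fingers close. It gives the time, the measured TCP pose, the force, the opening and the grip force at its end, in the units of the state.
- r.get_obs(): the state, without advancing time (a new reading comes with each control period).
- eyes.camera(name): name is "scene" or "top"; returns the picture (400x640x3 uint8, red, green, blue); there is no depth.
- eyes.calibration(name): a dict with "fov_y" (degrees; the focal length in pixels is half the picture's height over the tangent of half this angle, whatever the lens; pixels are square), "cx", "cy" (the principal point, pixels), "pose" (4x4, takes a point from camera to world coordinates). Camera axes: x right, y up, looking along -z (the intrinsics and any distortion apply to the point x, -y, -z); pixel columns grow to the right and rows downward; lengths in m; the calibration is good to about 2 mm. A picture is of the moment at which its call begins. calibration takes no time and is no camera call.
- r.job_done(): hands the job in; it is judged then, once.
The state is a dict: "time": time; "joints": joint angles; "dq": joint speeds; "effort": joint torques, N m; "tool_pos": TCP position; "tool_rot": TCP orientation; "contact_force": force on the tool from outside, world axes, zero at the start; "wrist_torque": the same for the moment, N m; "gripper_width": finger opening in m; "gripper_force": force on a finger pad.
Only numpy, scipy, OpenCV 4.12 (cv2) and the standard library are available. Lean on these libraries where they do the work, as an engineer would, in place of code of your own. Each camera call takes 0.05 s, during which the arm holds its last target. There are 200 camera calls.

## Working session

There is one attempt and no reset: what is moved stays moved. The work goes in short steps, Python scripts to look and compute and a shell command to move; the robot and the scene stay as the last step left them, time stands still between calls to the robot, and variables do not carry over. Pictures are saved under pics/ and viewed, at most 14 in all, crops included, and the job is handed in when it is done.

```bash
mkdir -p pics
python3 - <<'E'
from plant import r, eyes
import cv2
for n in ("scene","top"):
    cv2.imwrite(f"pics/{n}0.png",eyes.camera(n)[:,:,::-1]); c=eyes.calibration(n); print(n,c)
o=r.get_obs(); print({k:o[k] for k in("time","tool_pos","tool_rot","gripper_width","contact_force")})
E
```

```text
scene {'fov_y': 53.948147970818454, 'cx': 327.4261860354919, 'cy': 199.45364379729753, 'pose': array([[-0.76325908, -0.40411713,  0.50410804,  1.1481407 ],
       [ 0.6460812 , -0.47277076,  0.5992219 ,  0.75995879],
       [-0.00382829,  0.78305629,  0.62193906,  0.80590131],
       [ 0.        ,  0.        ,  0.        ,  1.        ]])}
top {'fov_y': 46.46706867652542, 'cx': 325.9839390126561, 'cy': 197.80657370079598, 'pose': array([[-0.00236876,  0.99498622, -0.09998406,  0.35918335],
       [-0.99999318, -0.00264036, -0.00258417,  0.01282914],
       [-0.00283521,  0.09997725,  0.99498568,  1.60799964],
       [ 0.        ,  0.        ,  0.        ,  1.        ]])}
{'time': 0.1, 'tool_pos': array([ 0.20336647, -0.53736856,  0.21321521]), 'tool_rot': array([ 9.83683486e-01,  1.79906021e-01, -1.25807582e-04, -7.79035202e-04]), 'gripper_width': 0.09084089909439329, 'contact_force': array([-0.19801262,  0.55771781,  0.22237248])}
```

View pics/top0.png

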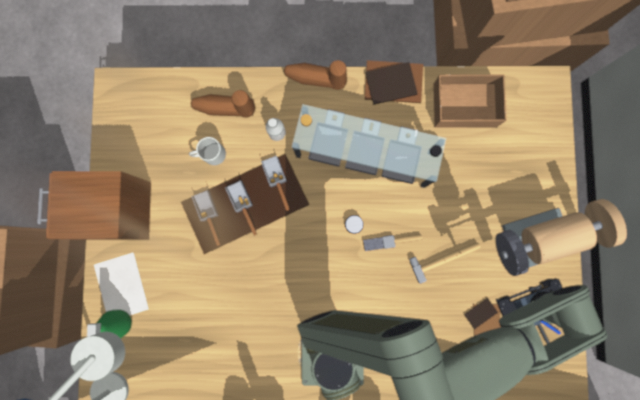

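View pics/scene0.png

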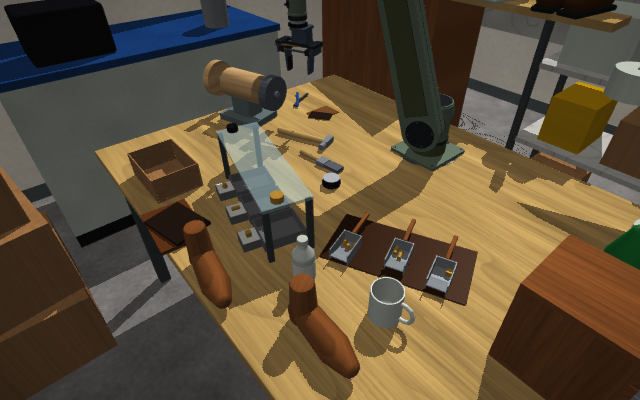

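Run:
```python
import cv2,numpy as np
s=cv2.imread("pics/scene0.png");t=cv2.imread("pics/top0.png")
def up(i,a,b,c,d,k): return cv2.resize(i[a:b,c:d],None,fx=k,fy=k,interpolation=cv2.INTER_CUBIC)
a=up(s,210,310,310,490,4.4)
cv2.imwrite("pics/c1.png",a)
cv2.imwrite("pics/c2.png",up(s,120,265,200,330,4.1))
cv2.imwrite("pics/c3.png",up(t,90,260,175,450,2.9))
```

```text
(no output)
```

View pics/c1.png

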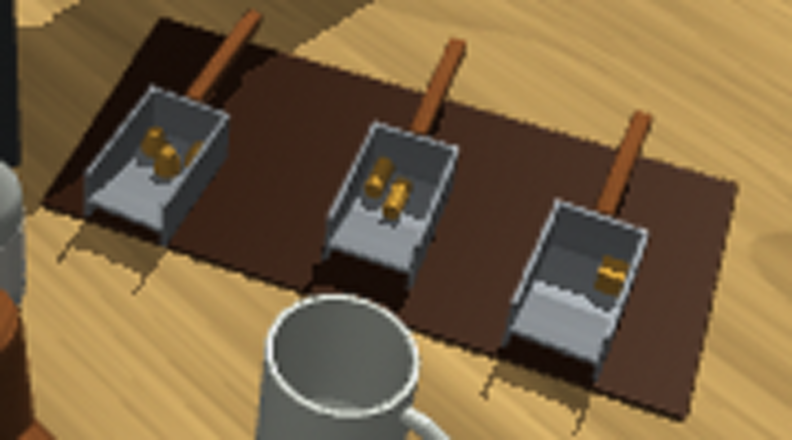

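View pics/c2.png

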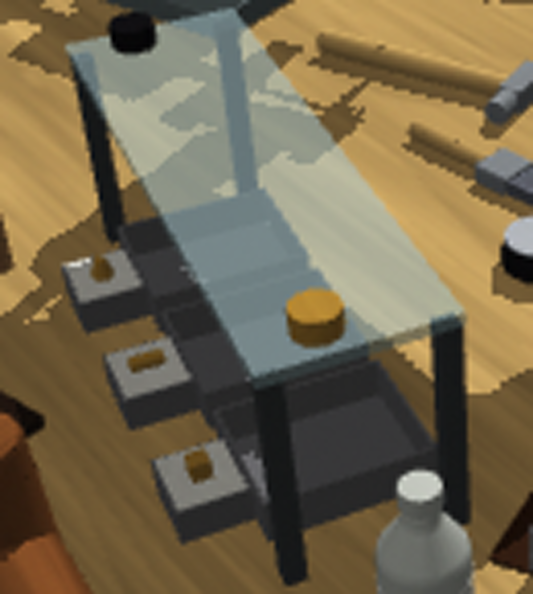

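View pics/c3.png

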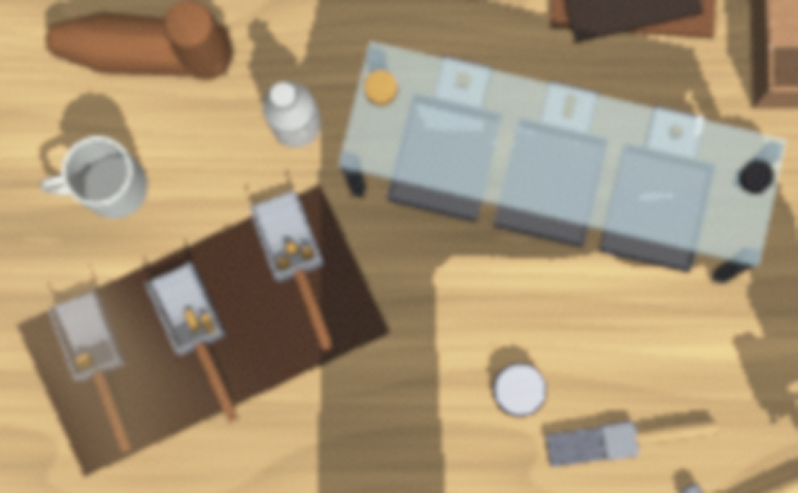

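```bash
cat > h.py <<'E'
import numpy as np, cv2
from plant import r, eyes
def K(n,h=400):
    c=eyes.calibration(n); f=h/2/np.tan(np.radians(c["fov_y"]/2)); return c,f
def ray(n,u,v,z):
    c,f=K(n); P=c["pose"]; d=P[:3,:3]@np.array([(u-c["cx"])/f,-(v-c["cy"])/f,-1]); o=P[:3,3]
    return o+d*(z-o[2])/d[2]
def proj(n,p):
    c,f=K(n); P=c["pose"]; q=P[:3,:3].T@(np.asarray(p)-P[:3,3]); return np.array([c["cx"]-f*q[0]/q[2], c["cy"]+f*q[1]/q[2]])
E
python3 - <<'E'
from h import *
np.set_printoptions(precision=4,suppress=True)
s=cv2.imread("pics/scene0.png")
up=lambda a,b,c,d:cv2.resize(s[a:b,c:d],(260,260),interpolation=cv2.INTER_CUBIC)
rows=[np.hstack([up(232,258,336,362),up(242,268,386,412),up(258,284,434,460)]),np.hstack([up(172,198,212,238),up(194,220,223,249),up(220,246,236,262)])]
cv2.imwrite("pics/d1.png",np.vstack(rows))
def T(l,z):
    o=[ray("top",175+x/2.9,90+y/2.9,z) for x,y in l]
    return np.array(o)[:,:2]
def S(l,z,k,a,b):
    return np.array([ray("scene",b+x/k,a+y/k,z) for x,y in l])[:,:2]
m=T([(18,325),(322,186),(388,332),(84,475)],.004);print("mat top",m,np.linalg.norm(np.diff(m,axis=0),axis=1),m.mean(0))
m=S([(687,418),(42,205),(162,18),(738,183)],.004,4.4,210,310);print("mat scene",m,np.linalg.norm(np.diff(m,axis=0),axis=1),m.mean(0))
m=T([(370,40),(786,138),(762,265),(341,165)],.185);print("shelf top",m,np.linalg.norm(np.diff(m,axis=0),axis=1),m.mean(0))
m=S([(255,383),(68,45),(237,10),(463,315)],.185,4.1,120,200);print("shelf scene",m,np.linalg.norm(np.diff(m,axis=0),axis=1),m.mean(0))
# cups rear top: handle ends z=.004+.034(+6)
print("handle tip top",T([(126,450),(231,417),(326,348)],.044))
print("handle tip scene",S([(641,115),(457,42),(254,14)],.044,4.4,210,310))
print("lip ends mid (z .022) top",T([(74,303),(166,277),(270,204)],.022))
print("lip scene",S([(555,345),(371,250),(126,213)],.022,4.4,210,310))
E
```

```text
mat top [[0.5069 0.518 ]
 [0.6741 0.1562]
 [0.4973 0.0765]
 [0.329  0.4349]] [0.3985 0.1939 0.3961] [0.5018 0.2964]
mat scene [[0.5085 0.5251]
 [0.6794 0.1676]
 [0.4996 0.0831]
 [0.3296 0.4409]] [0.3962 0.1987 0.3961] [0.5043 0.3042]
shelf top [[ 0.7985  0.0891]
 [ 0.6893 -0.357 ]
 [ 0.5521 -0.3277]
 [ 0.6613  0.1198]] [0.4593 0.1403 0.4607] [ 0.6753 -0.1189]
shelf scene [[ 0.8009  0.1003]
 [ 0.6877 -0.3473]
 [ 0.5534 -0.3103]
 [ 0.6661  0.1293]] [0.4617 0.1393 0.4539] [ 0.677 -0.107]
handle tip top [[0.3582 0.3767]
 [0.3958 0.2561]
 [0.4754 0.1468]]
handle tip scene [[0.3652 0.3833]
 [0.3994 0.2623]
 [0.4817 0.1543]]
lip ends mid (z .022) top [[0.5311 0.4468]
 [0.5618 0.3386]
 [0.649  0.2164]]
lip scene [[0.5371 0.4529]
 [0.5632 0.3372]
 [0.655  0.2195]]
```

View pics/d1.png

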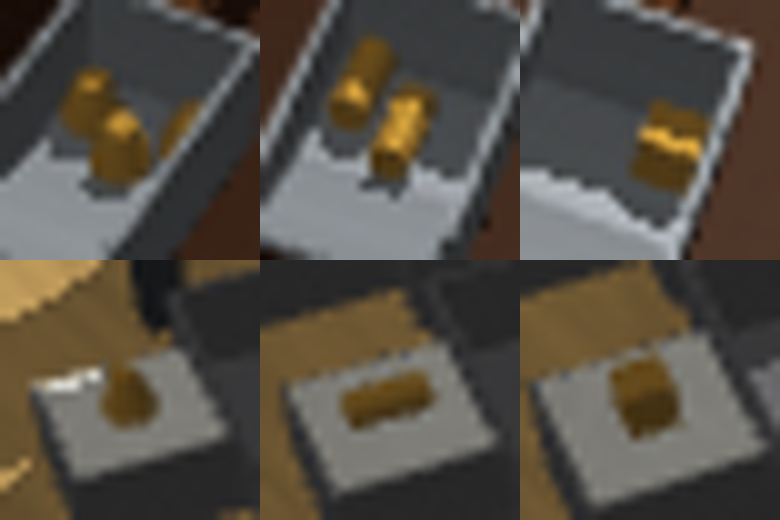

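Cups, from scene crop 1 left to right (nearest the shelf first), hold 3 studs, 2 pins and one or more blocks. The samples are the stud on the right-hand tray (far end in scene), the pin in the middle and the block on the left-hand tray. The glass carries small amber and black items. Next I move the arm over and test the row convention.

```bash
python3 -m handwheel '[[[0,0,0],[39,-17,-11],91],[[0,0,0],[39,-17,-11],91],[[0,0,0],[39,-17,-11],91],[[0,0,0],[39,-17,-11],91],[[0,0,0],[39,-17,-11],91],[[0,0,0],[39,-17,-11],91],[[0,0,0],[39,-17,-11],91],[[0,0,0],[39,-17,-11],91],[[0,0,0],[8,-43,7],91],[[0,0,0],[8,-43,7],91],[[0,0,0],[8,-43,7],91],[[0,0,0],[8,-43,7],91],[[0,0,0],[8,-43,7],91],[[0,0,0],[8,-43,7],91],[[0,0,0],[8,-43,7],91],[[0,0,0],[0,0,0],70],[[0,0,0],[0,0,0],70],[[0,0,0],[0,0,0],70],[[0,0,0],[0,0,0],70]]'
cat >> h.py <<'E'
from scipy.spatial.transform import Rotation as R
np.set_printoptions(precision=4,suppress=True)
def frame(yaw,lean):  # tool rotation; x along yaw, fingers down, leaning forward by lean (deg)
    return R.from_euler("z",yaw,degrees=True)*R.from_euler("x",180,degrees=True)*R.from_euler("y",lean,degrees=True)
def tcp(grip,yaw,lean): return np.asarray(grip)+frame(yaw,lean).apply([0,0,.019])
def plan(grip,yaw,lean,frm=None):
    o=r.get_obs(); p,q=(o["tool_pos"],R.from_quat(o["tool_rot"])) if frm is None else frm
    t=tcp(grip,yaw,lean); Q=frame(yaw,lean)
    print("turn",(q.inv()*Q).as_rotvec(),"shift mm before turn",q.inv().apply(t-p)*1e3,"after turn",Q.inv().apply(t-p)*1e3)
    return t,Q
E
python3 -c "
from h import *
o=r.get_obs();print(o['tool_pos'],o['joints'])"
```

```text
time: 2.0
tool_pos: [0.3935, 0.0, 0.2531]
tool_rot: [0.984, 0.179, 0.0, 0.0]
contact_force: [0.3, -0.7, 0.9]
gripper_width: 0.0701
gripper_force: 0.0
[0.3935 0.     0.2531] [-0.0288  0.0013  1.8594 -0.0004  1.2805  1.1825]
```

```bash
python3 -m handwheel '[[[0,0.1,0],[8,-43,7],70],[[0,0.1,0],[8,-43,7],70],[[0,0.1,0],[8,-43,7],70],[[0,0.05,0],[0,-43,0],70],[[0,0,0],[0,-43,0],70],[[0,0,0],[0,0,0],70],[[0,0,0],[0,0,0],70],[[0,0,0],[0,0,0],70]]'
python3 -c "
from h import *
o=r.get_obs();print(o['tool_pos'],o['joints'],R.from_quat(o['tool_rot']).as_euler('ZXY',degrees=True))
for n in('top','scene'):
  cv2.imwrite('pics/%s1.png'%n,eyes.camera(n)[:,:,::-1]); print(n,proj(n,o['tool_pos']),proj(n,o['tool_pos']-R.from_quat(o['tool_rot']).apply([0,0,.019])))
"
```

```text
time: 2.8
tool_pos: [0.342, 0.2103, 0.2345]
tool_rot: [0.969, 0.176, 0.171, -0.031]
contact_force: [0.5, -0.1, 1.0]
gripper_width: 0.07
gripper_force: 0.0
[0.342  0.2103 0.2345] [ 0.5881 -0.1526  2.0963 -0.1035  0.8593  1.8537] [-159.4139    0.0336 -159.9642]
top [259.9631 250.686 ] [259.8382 252.8863]
scene [421.9099 149.6805] [423.6183 143.0269]
```

```bash
python3 -c "
from h import *
t=cv2.imread('pics/top1.png');s=cv2.imread('pics/scene1.png')
u=lambda i,a,b,c,d,k:cv2.resize(i[a:b,c:d],None,fx=k,fy=k,interpolation=cv2.INTER_CUBIC)
cv2.imwrite('pics/e1.png',np.hstack([u(t,180,290,210,310,4),u(s,100,210,370,470,4)]))"
```

```text
(no output)
```

View pics/e1.png

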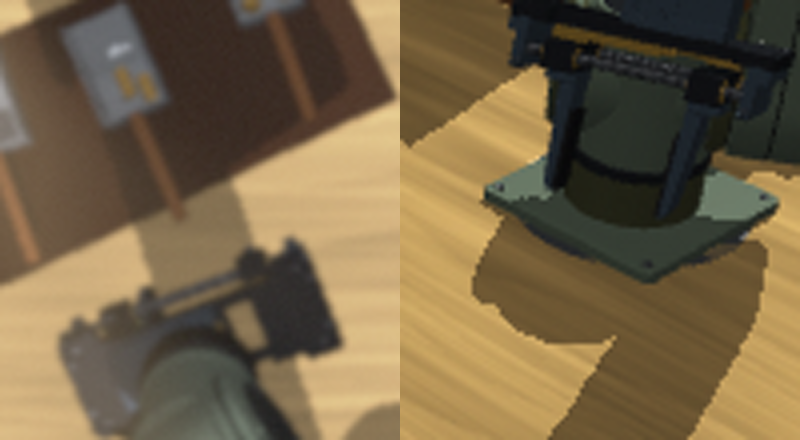

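```bash
python3 -c "
from h import *
print('base',ray('scene',427.9,148.8,.015))
S=lambda x,y,z:ray('scene',310+x/4.4,210+y/4.4,z)[:2]
for n,b,t,l in (('block',(601,219),(641,115),(555,345)),('pin',(416,137),(457,42),(371,250)),('stud',(190,103),(254,14),(126,213))):
  B=S(*b,.042);T=S(*t,.044);L=S(*l,.022);d=lambda v:np.degrees(np.arctan2(v[1],v[0]))
  print(n,T,B,L,np.linalg.norm(B-T),np.linalg.norm(L-B),d(B-T),d(L-B),'grip',B-.075*(L-T)/np.linalg.norm(L-T))
"
```

```text
base [0.0097 0.01   0.015 ]
block [0.3652 0.3833] [0.4559 0.4201] [0.5371 0.4529] 0.09788564605446701 0.0875667153441171 22.058040179186012 22.02523477293359 grip [0.3864 0.3919]
pin [0.3994 0.2623] [0.4868 0.3029] [0.5632 0.3372] 0.09629273148643726 0.08375273722083841 24.925010373112556 24.15643229497037 grip [0.4186 0.2717]
stud [0.4817 0.1543] [0.5732 0.1885] [0.655  0.2195] 0.09766741803095692 0.08744261530569118 20.51702290529038 20.736074326414542 grip [0.503  0.1621]
```

```bash
python3 -c "
from h import *
f=plan([.418,.270,.118],24.5,20); plan([.418,.270,.038],24.5,20,f)"
```

```text
turn [ 0.0243 -0.0006 -0.0656] shift mm before turn [ 46.6179 -30.3178 159.9193] after turn [ 48.4739 -23.3045 160.5421]
turn [0. 0. 0.] shift mm before turn [-27.3616  -0.      75.1754] after turn [-27.3616  -0.      75.1754]
```

```bash
python3 -m handwheel '[[[0,0,0],[12,-7,40],70],[[0,0,0],[12,-8,40],70],[[0,0,0],[11,-7,40],70],[[0.024,0,-0.066],[12,-8,40],70],[[0,0,0],[0,0,0],70],[[0,0,0],[-9,0,25],70],[[0,0,0],[-6,0,17],70],[[0,0,0],[0,0,0],70],[[0,0,0],[0,0,0],70]]'
python3 -c "
from h import *
plan([.418,.270,.038],24.5,20)
t=eyes.camera('top')[:,:,::-1];s=eyes.camera('scene')[:,:,::-1]
u=lambda i,a,b,c,d,k:cv2.resize(i[a:b,c:d],None,fx=k,fy=k,interpolation=cv2.INTER_CUBIC)
cv2.imwrite('pics/f1.png',np.hstack([u(t,170,270,200,300,4),u(s,190,290,350,450,4)]))"
```

```text
time: 3.8
tool_pos: [0.4242, 0.2739, 0.0569]
tool_rot: [0.962, 0.21, 0.171, -0.037]
contact_force: [0.3, 0.4, 0.8]
gripper_width: 0.0701
gripper_force: 0.0
turn [-0.0007 -0.0023  0.0019] shift mm before turn [-13.3649   0.9242  34.235 ] after turn [-13.2847   0.9278  34.2661]
```

View pics/f1.png

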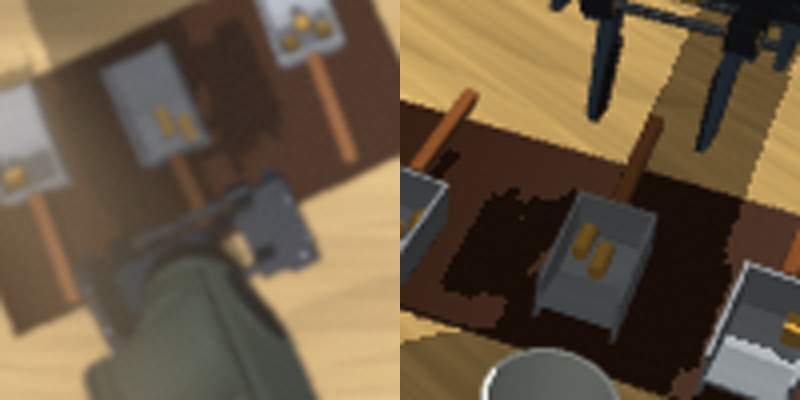

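The fingertips (scene crop 597,118 and 705,148) straddle the handle line. Now descend and close.

```bash
python3 -m handwheel '[[[0,0,0],[-5,0,12],70],[[0,0,0],[-4,0,11],70],[[0,0,0],[-4,0,11],70],[[0,0,0],[0,0,0],70],[[0,0,0],[0,0,0],30],[[0,0,0],[0,0,0],10],[[0,0,0],[0,0,0],0],[[0,0,0],[0,0,0],0],[[0,0,0],[0,0,0],0],[[0,0,0],[0,0,0],0],[[0,0,0],[0,0,0],0],[[0,0,0],[0,0,0],0]]'
python3 -m handwheel '[[[0,0,0],[2,0,-5],0],[[0,0,0],[3,0,-9],0],[[0,0,0],[5,0,-14],0],[[0,0,0],[7,0,-19],0],[[0,0,0],[7,0,-19],0],[[0,0,0],[5,0,-14],0],[[0,0,0],[3,0,-9],0],[[0,0,0],[0,0,0],0],[[0,0,0],[0,0,0],0]]'
python3 -c "
from h import *
o=r.get_obs();print(o['tool_pos'],o['joints'])
t=eyes.camera('top')[:,:,::-1];s=eyes.camera('scene')[:,:,::-1]
u=lambda i,a,b,c,d,k:cv2.resize(i[a:b,c:d],None,fx=k,fy=k,interpolation=cv2.INTER_CUBIC)
cv2.imwrite('pics/g1.png',np.hstack([u(t,170,270,200,300,4),u(s,180,280,350,450,4)]))"
```

```text
time: 5.1
tool_pos: [0.4229, 0.2744, 0.0193]
tool_rot: [0.962, 0.211, 0.17, -0.037]
contact_force: [1.2, -1.4, -0.2]
gripper_width: 0.012
gripper_force: 30.0
time: 6.0
tool_pos: [0.422, 0.2739, 0.1135]
tool_rot: [0.962, 0.211, 0.17, -0.037]
contact_force: [-0.4, -0.8, -2.4]
gripper_width: 0.0116
gripper_force: 30.0
[0.422  0.2739 0.1135] [ 0.5886  0.1602  2.1361 -0.1114  0.5029  1.8157]
```

View pics/g1.png

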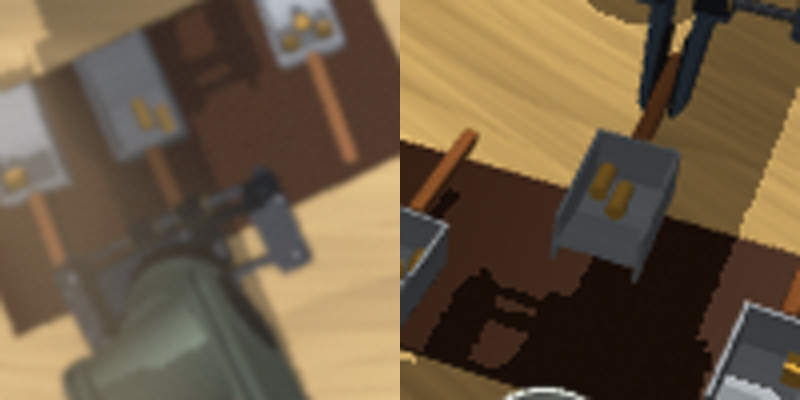

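```bash
python3 -c "
from h import *
B=ray('scene',409.75,215,.1354);g=np.array([.4161,.2712,.1314]);print(B,B-g,np.linalg.norm((B-g)[:2]),np.degrees(np.arctan2(*(B-g)[[1,0]])))
C=g+np.r_[75*np.cos(.4276),75*np.sin(.4276),4]/1e3
L=g+np.r_[167*np.cos(.4276),167*np.sin(.4276),-16]/1e3
print('pred back',proj('scene',C),'pred lip',proj('scene',L),'obs lip ~',350+(593-400)/4,180+262/4)
# tray points
c=np.array([.677,-.108]);a=np.radians(-14);X=np.array([np.cos(a),np.sin(a)]);Y=np.array([-X[1],X[0]])
for n,k in(('block',1),('pin',0),('stud',-1)):
  t=c+.13*k*Y
  for cam in('top','scene'):
    print(n,cam,'sample',proj(cam,np.r_[t+.092*X,.030]),'tray front corners',*[proj(cam,np.r_[t-.065*X+s*.055*Y,.035]) for s in(1,-1)])
"
```

```text
[0.4835 0.3034 0.1354] [0.0674 0.0322 0.004 ] 0.07466894191461339 25.515961888275626
pred back [409.2189 214.9377] pred lip [397.8253 243.0408] obs lip ~ 398.25 245.5
block top sample [331.8678 117.3786] tray front corners [305.3512 156.7626] [336.5594 164.3515]
block scene sample [248.9013 236.2952] tray front corners [307.2072 230.0106] [292.6616 208.1165]
pin top sample [368.3926 126.1615] tray front corners [342.2459 165.7343] [373.5905 173.3562]
pin scene sample [236.1487 209.984 ] tray front corners [290.2151 204.434 ] [277.7069 185.6066]
stud top sample [405.0752 134.9823] tray front corners [379.3019 174.7451] [410.7837 182.4004]
stud scene sample [225.1901 187.3744] tray front corners [275.5911 182.422 ] [264.7203 166.0592]
```

```bash
python3 -c "
from h import *
print(proj('top',[.4844,.3023,.1354]),'obs 238.3 206.8')
c=np.array([.677,-.108]);a=np.radians(-14);X=np.array([np.cos(a),np.sin(a)]);Y=np.array([-X[1],X[0]])
def lipgrip(k,lx,lz,pitch,lean=20):
  t=c+.13*k*Y; p=np.radians(pitch)
  gx=lx-.167*np.cos(p)+.016*np.sin(p); gz=lz+.167*np.sin(p)+.016*np.cos(p)
  return np.r_[t+gx*X,gz],-14,lean-pitch
print('raise');f=plan([.40,.20,.17],24.5,20)
print('yaw');f=plan([.40,.10,.17],-14,20,f)
g,y,l=lipgrip(0,-.115,.10,0);print('front',g);f=plan(g,y,l,f)
g,y,l=lipgrip(0,-.025,.072,0);print('in',g);f=plan(g,y,l,f)
T,Q=f
g,y,l=lipgrip(0,-.025,.072,50);print('poured');plan(g,y,l,f)
p=np.array([.167*np.cos(np.radians(20))-.016*np.sin(np.radians(20)),0,.167*np.sin(np.radians(20))+.016*np.cos(np.radians(20))-.019])
lipw=T+Q.apply(p);print('lip check',lipw,np.r_[c-.025*X,.072])
for w in(.05,-.05): print(w,(p-R.from_rotvec([0,-w,0]).apply(p))*1e3)
"
```

```text
[235.9922 205.1807] obs 238.3 206.8
raise
turn [-0.001   0.0014  0.0043] shift mm before turn [-28.1183  57.918  -51.948 ] after turn [-27.7946  58.0935 -51.9262]
yaw
turn [-0.2298 -0.      0.6314] shift mm before turn [-40.2959  95.0415 -14.6665] after turn [ 24.0607 101.0749   8.7574]
front [ 0.4034 -0.0398  0.116 ]
turn [0. 0. 0.] shift mm before turn [ 16.3857 134.8091  63.4295] after turn [ 16.3857 134.8091  63.4295]
in [ 0.4907 -0.0616  0.088 ]
turn [0. 0. 0.] shift mm before turn [74.9958  0.     57.0932] after turn [74.9958  0.     57.0932]
poured
turn [ 0.     -0.8727  0.    ] shift mm before turn [ 94.8192  -0.     -97.0356] after turn [ -13.3849   -0.     -135.009 ]
lip check [ 0.6527 -0.102   0.072 ] [ 0.6527 -0.102   0.072 ]
0.05 [ 2.8458  0.     -7.5032]
-0.05 [-2.4672  0.      7.6361]
```

```bash
python3 -m handwheel '[[[0,0,0],[-5,10,-9],0],[[0,0,0],[-9,19,-17],0],[[0,0,0],[-9,19,-17],0],[[0,0,0],[-5,10,-9],0],[[-0.019,0,0.0525],[0,0,0],0],[[-0.038,0,0.105],[0,0,0],0],[[-0.038,0,0.105],[0,0,0],0],[[-0.038,0,0.105],[0,0,0],0],[[-0.038,0,0.105],[0,0,0],0],[[-0.038,0,0.105],[0,0,0],0],[[-0.019,0,0.0525],[0,0,0],0],[[0,0,0],[0,0,0],0],[[0,0,0],[2,15,4],0],[[0,0,0],[5,29,9],0],[[0,0,0],[5,30,9],0],[[0,0,0],[5,30,9],0],[[0,0,0],[5,30,9],0],[[0,0,0],[5,30,9],0],[[0,0,0],[5,30,9],0],[[0,0,0],[5,30,9],0]]'
python3 -m handwheel '[[[0,0,0],[2,14,4],0],[[0,0,0],[0,0,0],0],[[0,0,0],[0,0,0],0]]'
cat >> h.py <<'E'
c=np.array([.677,-.108]);_a=np.radians(-14);X=np.array([np.cos(_a),np.sin(_a)]);Y=np.array([-X[1],X[0]])
def lipgrip(k,lx,lz,pitch,lean=20):
  t=c+.13*k*Y; p=np.radians(pitch)
  gx=lx-.167*np.cos(p)+.016*np.sin(p); gz=lz+.167*np.sin(p)+.016*np.cos(p)
  return np.r_[t+gx*X,gz],-14,lean-pitch
def pic(name,tb,sb,k=4):
    t=eyes.camera('top')[:,:,::-1];s=eyes.camera('scene')[:,:,::-1]
    u=lambda i,a,b,c,d:cv2.resize(i[a:b,c:d],(400,400),interpolation=cv2.INTER_CUBIC)
    cv2.imwrite(f'pics/{name}.png',np.hstack([u(t,*tb),u(s,*sb)]))
E
python3 -c "
from h import *
f=plan(*lipgrip(0,-.115,.1,0));plan(*lipgrip(0,-.025,.072,0))
print(r.get_obs()['joints'])
pic('i1',(110,230,290,410),(120,260,220,360))"
```

```text
time: 8.1
tool_pos: [0.4219, -0.0419, 0.105]
tool_rot: [0.981, -0.109, 0.161, 0.011]
contact_force: [0.8, 0.2, -1.6]
gripper_width: 0.0119
gripper_force: 30.0
time: 8.4
tool_pos: [0.4222, -0.0549, 0.1018]
tool_rot: [0.981, -0.109, 0.161, 0.011]
contact_force: [0.1, 0.1, -1.5]
gripper_width: 0.0117
gripper_force: 30.0
turn [-0.0213  0.0256  0.0186] shift mm before turn [-15.5874 -10.4315  -1.1859] after turn [-15.7398 -10.1088  -1.8059]
turn [-0.0213  0.0256  0.0186] shift mm before turn [60.8215 -7.8309 53.9405] after turn [ 59.256  -10.1088  55.2874]
[-0.149   0.067   2.2822 -0.0206  0.4687  1.6607]
```

View pics/i1.png

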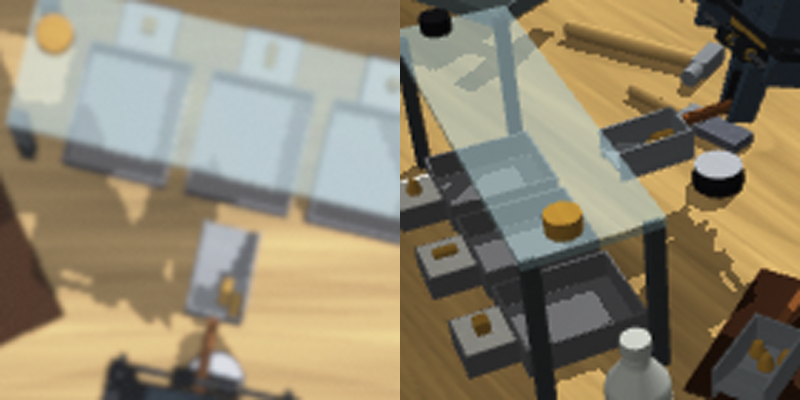

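The cup is level in front of the middle (pin) tray, with both pins in it. Next: correct the turn, go in under the glass, then pitch about the lip.

```bash
python3 -m handwheel '[[[-0.021,0.026,0.019],[0,0,0],0],[[0,0,0],[0,0,0],0],[[0,0,0],[5,-1,5],0],[[0,0,0],[9,-2,9],0],[[0,0,0],[10,-2,9],0],[[0,0,0],[10,-2,9],0],[[0,0,0],[10,-2,9],0],[[0,0,0],[10,-1,9],0],[[0,0,0],[5,0,5],0],[[0,0,0],[0,0,0],0],[[0,0,0],[0,0,0],0]]'
python3 -c "
from h import *
f=plan(*lipgrip(0,-.025,.072,0));plan(*lipgrip(0,-.025,.072,50))
print(r.get_obs()['joints'])"
```

```text
time: 9.6
tool_pos: [0.4967, -0.0627, 0.0703]
tool_rot: [0.978, -0.119, 0.172, 0.021]
contact_force: [0.7, -0.4, -2.1]
gripper_width: 0.0121
gripper_force: 30.0
turn [-0.0006  0.0002  0.0014] shift mm before turn [0.367  0.2989 0.2447] after turn [0.3674 0.2982 0.2449]
turn [ 0.0001 -0.8725  0.0016] shift mm before turn [ 95.167    0.3822 -96.8096] after turn [ -12.9611    0.2982 -135.133 ]
[-0.1207  0.2256  2.2011 -0.1151  0.3707  1.7929]
```

```bash
python3 -m handwheel '[[[0,-0.05,0],[2.8,0,-7.5],0],[[0,-0.05,0],[2.9,0,-7.5],0],[[0,-0.05,0],[2.8,0,-7.5],0],[[0,-0.05,0],[2.9,0,-7.5],0],[[0,-0.05,0],[2.8,0,-7.5],0],[[0,-0.05,0],[2.9,0,-7.5],0],[[0,-0.05,0],[2.8,0,-7.5],0],[[0,-0.05,0],[2.9,0,-7.5],0]]'
python3 -c "
from h import *
plan(*lipgrip(0,-.025,.072,22.9))"
```

```text
time: 10.4
tool_pos: [0.5084, -0.0656, 0.1341]
tool_rot: [0.992, -0.121, -0.025, -0.003]
contact_force: [-0.8, 0.4, -1.3]
gripper_width: 0.0116
gripper_force: 30.0
turn [-0.0002  0.0002  0.0018] shift mm before turn [0.3498 0.4013 1.2928] after turn [0.3502 0.4004 1.2929]
```

```bash
python3 -m handwheel '[[[0,-0.05,0],[2.8,0,-7.5],0],[[0,-0.05,0],[2.9,0,-7.5],0],[[0,-0.05,0],[2.8,0,-7.5],0],[[0,-0.05,0],[2.9,0,-7.5],0],[[0,-0.05,0],[2.8,0,-7.5],0],[[0,-0.05,0],[2.9,0,-7.5],0],[[0,-0.05,0],[2.8,0,-7.5],0],[[0,-0.05,0],[2.9,0,-7.5],0],[[0,-0.05,0],[2.8,0,-7.5],0],[[0,-0.03,0],[1.7,0,-4.5],0],[[0,0,0],[0,0,0],0],[[0,0,0],[0,0,0],0],[[0,0,0],[0,0,0],0],[[0,0,0],[0,0,0],0],[[0,0,0],[0,0,0],0],[[0,0,0],[0,0,0],0],[[0,0,0],[0,0,0],0],[[0,0,0],[0,0,0],0]]'
python3 -c "
from h import *
plan(*lipgrip(0,-.025,.072,50));print(r.get_obs()['joints'])
pic('j1',(110,210,310,410),(140,240,240,340))"
```

```text
time: 12.2
tool_pos: [0.5522, -0.0763, 0.195]
tool_rot: [0.958, -0.117, -0.26, -0.032]
contact_force: [0.5, 1.0, -2.7]
gripper_width: 0.0117
gripper_force: 30.0
turn [0.0007 0.0062 0.0016] shift mm before turn [-0.1067  0.5369  1.4789] after turn [-0.1149  0.5381  1.4778]
[-0.1778  0.6     1.2627  0.0339  1.8077  1.6346]
```

View pics/j1.png

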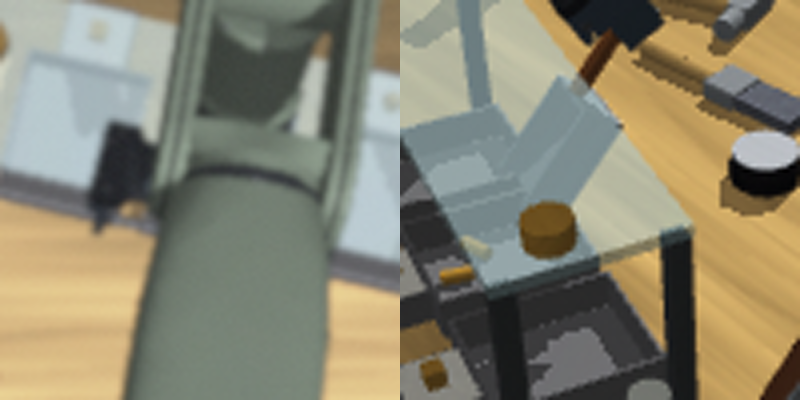

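```bash
python3 -c "
from h import *
for u,v in((254,208.5),(258.5,201)):
  q=ray('scene',u,v,.012)[:2]-c; print(q@X,q@Y)
"; python3 -m handwheel '[[[0,0.08,0],[-3.9,0,12.2],0],[[0,0.08,0],[-3.9,0,12.2],0],[[0,0.08,0],[-3.9,0,12.2],0],[[0,0.08,0],[-3.9,0,12.2],0],[[0,0.08,0],[-3.9,0,12.2],0],[[0,0.08,0],[-3.9,0,12.2],0],[[0,0.08,0],[-3.9,0,12.2],0],[[0,0.08,0],[-3.9,0,12.2],0],[[0,0.08,0],[-3.9,0,12.2],0],[[0,0.08,0],[-3.9,0,12.2],0],[[0,0.08,0],[-3.9,0,12.2],0],[[0,0,0],[0,0,0],0],[[0,0,0],[-30,0,-14],0],[[0,0,0],[-35,0,-18],0],[[0,0,0],[-30,0,-18],0],[[0,0,0],[0,0,0],0]]'
python3 -c "
from h import *
f=plan(*lipgrip(0,-.12,.1,0));pic('k1',(90,230,270,410),(150,270,220,340))
f=plan([.40,.10,.17],-14,20,None);f=plan([.40,.20,.17],24.5,20,f);f=plan([.418,.270,.12],24.5,20,f)"
```

```text
0.03580605872482343 -0.004101194211062885
0.010961122388491859 -0.03408565413832204
time: 13.9
tool_pos: [0.3886, -0.0364, 0.086]
tool_rot: [0.978, -0.119, 0.17, 0.021]
contact_force: [0.2, 0.5, -1.8]
gripper_width: 0.0116
gripper_force: 30.0
turn [0.0003 0.0039 0.002 ] shift mm before turn [19.8299 -0.2549 -5.8243] after turn [19.852  -0.2964 -5.7467]
turn [-0.0012 -0.0035  0.0016] shift mm before turn [   2.9747 -134.3421  -67.8684] after turn [   2.5261 -134.2616  -68.0457]
turn [ 0.2298  0.     -0.6314] shift mm before turn [ -24.0607 -101.0749   -8.7574] after turn [ 40.2959 -95.0415  14.6665]
turn [0. 0. 0.] shift mm before turn [ 25.5684 -56.2328  62.515 ] after turn [ 25.5684 -56.2328  62.515 ]
```

View pics/k1.png

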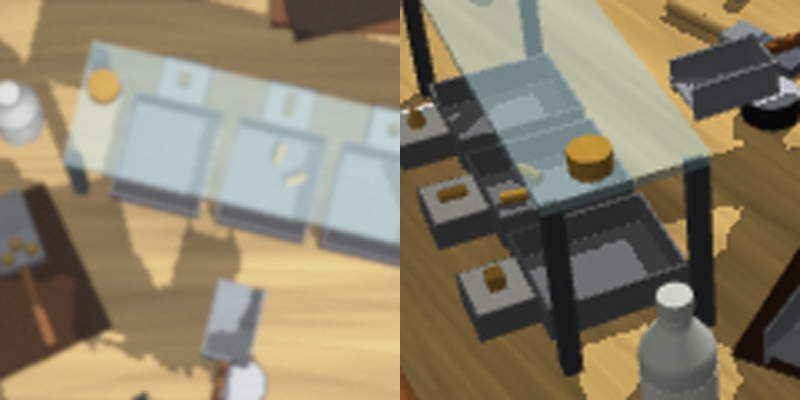

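Both pins lie in the middle tray and the cup is empty. Carry the cup back.

```bash
python3 -m handwheel '[[[0,0,0],[-1,-12,-4],0],[[0,0,0],[-2,-25,-8],0],[[0,0,0],[-2,-25,-8],0],[[0,0,0],[-2,-25,-8],0],[[0,0,0],[-2,-25,-8],0],[[0,0,0],[-2,-25,-8],0],[[0,0,0],[-2,-25,-8],0],[[0,0,0],[-2,-25,-8],0],[[0,0,0],[-2,-25,-8],0],[[0,0,0],[-3,-23,-9],0],[[0.028,0,-0.079],[0,0,0],0],[[0.028,0,-0.079],[0,0,0],0],[[0.029,0,-0.079],[0,0,0],0],[[0.029,0,-0.079],[0,0,0],0],[[0.029,0,-0.079],[0,0,0],0],[[0.029,0,-0.079],[0,0,0],0],[[0.029,0,-0.079],[0,0,0],0],[[0.029,0,-0.079],[0,0,0],0],[[0,0,0],[0,0,0],0]]'
python3 -c "
from h import *
f=plan([.418,.270,.12],24.5,20);f=plan([.4165,.2716,.038],24.5,20,f)"
```

```text
time: 15.9
tool_pos: [0.4159, 0.1874, 0.1604]
tool_rot: [0.961, 0.217, 0.161, -0.051]
contact_force: [-0.3, 0.1, -1.5]
gripper_width: 0.0117
gripper_force: 30.0
turn [-0.0337  0.0111  0.0109] shift mm before turn [ 21.6939 -71.7082  71.5765] after turn [ 20.1177 -74.3072  69.3514]
turn [0. 0. 0.] shift mm before turn [-28.7048  -2.078   76.8149] after turn [-28.7048  -2.078   76.8149]
```

```bash
python3 -m handwheel '[[[-0.034,0.011,0.011],[0,0,0],0],[[0,0,0],[5,-18,17],0],[[0,0,0],[5,-19,18],0],[[0,0,0],[5,-19,17],0],[[0,0,0],[5,-18,17],0],[[0,0,0],[-7,0,18],0],[[0,0,0],[-7,0,18],0],[[0,0,0],[-5,-1,14],0],[[0,0,0],[0,0,0],0],[[0,0,0],[0,0,0],0]]'
python3 -c "
from h import *
f=plan([.4165,.2716,.038],24.5,20)"
```

```text
time: 16.9
tool_pos: [0.4214, 0.2736, 0.0484]
tool_rot: [0.962, 0.209, 0.17, -0.037]
contact_force: [-0.1, 0.6, -0.9]
gripper_width: 0.0118
gripper_force: 30.0
turn [0.     0.0004 0.0011] shift mm before turn [-8.4917 -0.1639 26.9768] after turn [-8.5038 -0.1545 26.973 ]
```

```bash
python3 -m handwheel '[[[0,0,0],[-4,0,11],0],[[0,0,0],[-3,0,9],0],[[0,0,0],[-2,0,7],0],[[0,0,0],[0,0,0],0],[[0,0,0],[0,0,0],0],[[0,0,0],[0,0,0],12],[[0,0,0],[0,0,0],14],[[0,0,0],[0,0,0],20],[[0,0,0],[0,0,0],70],[[0,0,0],[0,0,0],70],[[0,0,0],[0,0,0],70],[[0,0,0],[0,0,0],70],[[0,0,0],[0,0,-25],70],[[0,0,0],[0,0,-40],70],[[0,0,0],[0,0,-40],70],[[0,0,0],[0,0,0],70],[[0,0,0],[0,0,0],70]]'
python3 -c "
from h import *
pic('l1',(140,270,170,300),(200,310,310,480))
s=eyes.camera('scene')[:,:,::-1];cv2.imwrite('pics/l2.png',cv2.resize(s[210:310,310:490],None,fx=4.4,fy=4.4,interpolation=cv2.INTER_CUBIC))"
```

```text
time: 18.6
tool_pos: [0.3886, 0.2585, 0.1192]
tool_rot: [0.962, 0.21, 0.17, -0.037]
contact_force: [0.6, 0.5, -0.2]
gripper_width: 0.0701
gripper_force: 0.0
```

```bash
cat >> h.py <<'E'
def track():
    a=cv2.cvtColor(cv2.imread('pics/scene0.png'),cv2.COLOR_BGR2GRAY);b=cv2.cvtColor(eyes.camera('scene'),cv2.COLOR_RGB2GRAY)
    a=cv2.Sobel(cv2.resize(a,None,fx=3,fy=3,interpolation=cv2.INTER_CUBIC),cv2.CV_32F,1,0); b=cv2.Sobel(cv2.resize(b,None,fx=3,fy=3,interpolation=cv2.INTER_CUBIC),cv2.CV_32F,1,0)
    for n,(x0,y0,x1,y1) in dict(block=(422,234,462,295),pin=(380,217,418,277),stud=(325,210,372,268)).items():
        t=a[y0*3:y1*3,x0*3:x1*3]; m=20
        w=b[(y0-m)*3:(y1+m)*3,(x0-m)*3:(x1+m)*3]; R_=cv2.matchTemplate(w,t,cv2.TM_CCOEFF_NORMED); _,v,_,l=cv2.minMaxLoc(R_)
        print(n,'score',round(v,2),'pixel shift',(l[0]/3-m,l[1]/3-m))
E
python3 -c "
from h import *
track();print(r.get_obs()['joints'])"
```

```text
block score 0.97 pixel shift (0.0, 0.0)
pin score 0.48 pixel shift (1.0, 0.0)
stud score 0.84 pixel shift (0.0, 0.0)
[ 0.6055  0.1009  2.1981 -0.125   0.506   1.8459]
```

```bash
python3 -c "
from h import *
f=plan([.503,.162,.12],21,20);f=plan([.503,.162,.0375],21,20,f)"
```

```text
turn [-0.0202  0.004   0.0594] shift mm before turn [ 61.9134 135.4443  38.0817] after turn [ 69.6657 130.7358  41.0303]
turn [0. 0. 0.] shift mm before turn [-28.2167  -0.      77.5246] after turn [-28.2167  -0.      77.5246]
```

```bash
python3 -m handwheel '[[[0,0,0],[15,34,9],70],[[0,0,0],[16,34,10],70],[[0,0,0],[15,34,9],70],[[-0.02,0.004,0.059],[16,33,10],70],[[0,0,0],[0,0,0],70],[[0,0,0],[0,0,0],70]]'
python3 -c "
from h import *
track();f=plan([.503,.162,.0375],21,20)"
```

```text
time: 19.4
tool_pos: [0.509, 0.1645, 0.1021]
tool_rot: [0.968, 0.179, 0.17, -0.032]
contact_force: [-0.9, 1.2, -0.3]
gripper_width: 0.0699
gripper_force: 0.0
block score 0.99 pixel shift (0.0, 0.0)
pin score 0.49 pixel shift (1.0, 0.0)
stud score 0.71 pixel shift (0.0, 0.0)
turn [-0.0013  0.0005  0.0001] shift mm before turn [-27.8873   0.9232  77.9091] after turn [-27.9261   0.8242  77.8963]
```

```bash
python3 -m handwheel '[[[0,0,0],[-7,0,19],70],[[0,0,0],[-7,0,20],70],[[0,0,0],[-7,1,20],70],[[0,0,0],[-7,0,19],70],[[0,0,0],[0,0,0],70],[[0,0,0],[0,0,0],70],[[0,0,0],[0,0,0],40],[[0,0,0],[0,0,0],10],[[0,0,0],[0,0,0],0],[[0,0,0],[0,0,0],0],[[0,0,0],[0,0,0],0],[[0,0,0],[0,0,0],0],[[0,0,0],[0,0,0],0]]'
python3 -m handwheel '[[[0,0,0],[2,0,-5],0],[[0,0,0],[3,0,-9],0],[[0,0,0],[5,0,-14],0],[[0,0,0],[7,0,-19],0],[[0,0,0],[7,0,-19],0],[[0,0,0],[5,0,-14],0],[[0,0,0],[3,0,-9],0],[[0,0,0],[0,0,0],0],[[0,0,0],[0,0,0],0]]'
python3 -c "
from h import *
pic('m1',(90,230,230,370),(160,260,310,410))
f=plan([.36,.13,.17],21,20);f=plan([.36,.13,.17],-14,20,f);f=plan(*lipgrip(-1,-.12,.1,0),f);f=plan(*lipgrip(-1,-.025,.072,0),f)"
```

```text
time: 20.75
tool_pos: [0.5104, 0.1645, 0.021]
tool_rot: [0.968, 0.18, 0.172, -0.032]
contact_force: [-0.1, 0.6, -0.5]
gripper_width: 0.0171
gripper_force: 0.2
time: 21.65
tool_pos: [0.5092, 0.1641, 0.1152]
tool_rot: [0.968, 0.18, 0.172, -0.032]
contact_force: [-0.8, 0.1, -1.3]
gripper_width: 0.0115
gripper_force: 30.0
turn [-0.0011 -0.0006  0.0002] shift mm before turn [-123.0797  -21.7385  -84.9016] after turn [-123.1355  -21.6244  -84.8499]
turn [-0.2089  0.      0.574 ] shift mm before turn [-1.1043  3.7273 -0.4019] after turn [1.1043 3.7273 0.4019]
turn [0. 0. 0.] shift mm before turn [ 54.9784 284.2411  77.4761] after turn [ 54.9784 284.2411  77.4761]
turn [0. 0. 0.] shift mm before turn [79.6942 -0.     58.8033] after turn [79.6942 -0.     58.8033]
```

```bash
python3 -m handwheel '[[[0,0,0],[-12,-2,-9],0],[[0,0,0],[-25,-4,-17],0],[[0,0,0],[-25,-5,-17],0],[[0,0,0],[-25,-5,-17],0],[[0,0,0],[-24,-4,-17],0],[[0,0,0],[-12,-2,-8],0],[[-0.026,0,0.072],[0,0,0],0],[[-0.026,0,0.072],[0,0,0],0],[[-0.026,0,0.072],[0,0,0],0],[[-0.026,0,0.072],[0,0,0],0],[[-0.026,0,0.072],[0,0,0],0],[[-0.026,0,0.072],[0,0,0],0],[[-0.026,0,0.072],[0,0,0],0],[[-0.027,0,0.07],[0,0,0],0],[[0,0,0],[0,0,0],0],[[0,0,0],[0,0,0],0]]'
python3 -c "
from h import *
f=plan([.36,.13,.17],-14,20);plan(*lipgrip(-1,-.12,.1,0));track()"
```

```text
time: 23.35
tool_pos: [0.3673, 0.13, 0.1539]
tool_rot: [0.978, -0.119, 0.171, 0.018]
contact_force: [0.2, 0.5, -1.3]
gripper_width: 0.0122
gripper_force: 30.0
turn [-0.0056  0.0034  0.001 ] shift mm before turn [-1.1527  1.7893  1.3991] after turn [-1.1557  1.7825  1.4053]
turn [-0.0056  0.0034  0.001 ] shift mm before turn [ 53.7997 286.5155  77.0921] after turn [ 53.8227 286.0237  78.8814]
block score 0.99 pixel shift (0.0, 0.0)
pin score 0.49 pixel shift (1.0, 0.0)
stud score 0.37 pixel shift (0.0, 0.0)
```

```bash
python3 -m handwheel '[[[-0.006,0.003,0],[2,13,4],0],[[0,0,0],[5,26,7],0],[[0,0,0],[5,26,7],0],[[0,0,0],[5,26,7],0],[[0,0,0],[5,26,7],0],[[0,0,0],[5,26,7],0],[[0,0,0],[5,26,7],0],[[0,0,0],[5,26,7],0],[[0,0,0],[5,26,7],0],[[0,0,0],[5,26,7],0],[[0,0,0],[5,26,7],0],[[0,0,0],[2,13,4],0],[[0,0,0],[0,0,0],0],[[0,0,0],[0,0,0],0]]'
python3 -c "
from h import *
plan(*lipgrip(-1,-.12,.1,0));plan(*lipgrip(-1,-.025,.072,0))
pic('n1',(130,230,350,450),(120,220,240,340))"
```

```text
time: 24.8
tool_pos: [0.3738, -0.1659, 0.0994]
tool_rot: [0.978, -0.12, 0.172, 0.021]
contact_force: [-0.6, -0.6, -2.3]
gripper_width: 0.0122
gripper_force: 30.0
turn [0.0004 0.0007 0.0006] shift mm before turn [-0.7094  0.4993  1.0838] after turn [-0.7098  0.5002  1.0831]
turn [0.0004 0.0007 0.0006] shift mm before turn [79.0274  0.5217 59.8295] after turn [78.9844  0.5002 59.8864]
```

View pics/n1.png

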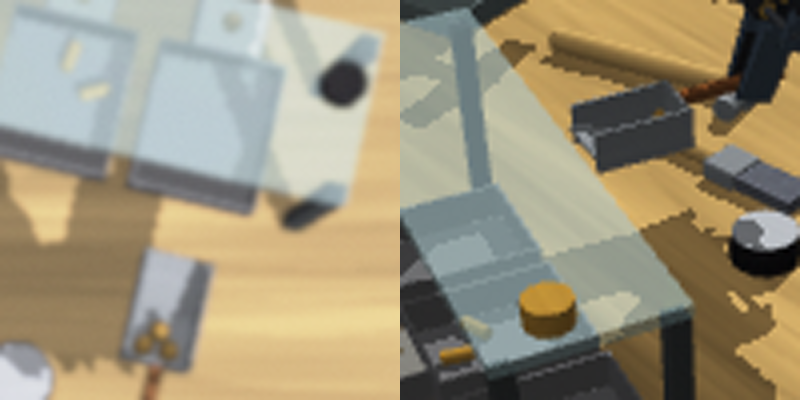

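All three studs are in the cup, which is level in front of the right-hand tray. Go in and pour.

```bash
python3 -m handwheel '[[[0,0,0],[6,0,5],0],[[0,0,0],[11,0,8],0],[[0,0,0],[11,0,8],0],[[0,0,0],[11,0,8],0],[[0,0,0],[11,0,9],0],[[0,0,0],[11,0,8],0],[[0,0,0],[11,0,8],0],[[0,0,0],[7,0,6],0],[[0,0,0],[0,0,0],0],[[0,0,0],[0,0,0],0]]'
python3 -c "
from h import *
plan(*lipgrip(-1,-.025,.072,0))"
python3 -m handwheel '[[[0,-0.05,0],[2.8,0,-7.5],0],[[0,-0.05,0],[2.9,0,-7.5],0],[[0,-0.05,0],[2.8,0,-7.5],0],[[0,-0.05,0],[2.9,0,-7.5],0],[[0,-0.05,0],[2.8,0,-7.5],0],[[0,-0.05,0],[2.9,0,-7.5],0],[[0,-0.05,0],[2.8,0,-7.5],0],[[0,-0.05,0],[2.9,0,-7.5],0]]'
python3 -c "
from h import *
plan(*lipgrip(-1,-.025,.072,22.9))"
```

```text
time: 25.9
tool_pos: [0.4661, -0.1886, 0.07]
tool_rot: [0.978, -0.119, 0.172, 0.021]
contact_force: [-0.1, -0.7, -1.9]
gripper_width: 0.0118
gripper_force: 30.0
turn [0.0001 0.0008 0.002 ] shift mm before turn [-0.3363  0.7716 -0.2806] after turn [-0.3346  0.7723 -0.2809]
time: 26.7
tool_pos: [0.4777, -0.1916, 0.1337]
tool_rot: [0.992, -0.121, -0.026, -0.003]
contact_force: [-0.7, 0.5, -2.1]
gripper_width: 0.0118
gripper_force: 30.0
turn [0.0012 0.0012 0.0012] shift mm before turn [-0.3705  0.6423  0.9871] after turn [-0.3709  0.644   0.9859]
```

```bash
python3 -m handwheel '[[[0,-0.05,0],[2.8,0,-7.5],0],[[0,-0.05,0],[2.9,0,-7.5],0],[[0,-0.05,0],[2.8,0,-7.5],0],[[0,-0.05,0],[2.9,0,-7.5],0],[[0,-0.05,0],[2.8,0,-7.5],0],[[0,-0.05,0],[2.9,0,-7.5],0],[[0,-0.05,0],[2.8,0,-7.5],0],[[0,-0.05,0],[2.9,0,-7.5],0],[[0,-0.05,0],[2.8,0,-7.5],0],[[0,-0.03,0],[1.7,0,-4.5],0],[[0,0,0],[0,0,0],0],[[0,0,0],[0,0,0],0],[[0,0,0],[0,0,0],0],[[0,0,0],[0,0,0],0],[[0,0,0],[0,0,0],0],[[0,0,0],[0,0,0],0],[[0,0,0],[0,0,0],0],[[0,0,0],[0,0,0],0]]'
python3 -c "
from h import *
plan(*lipgrip(-1,-.025,.072,50))"
python3 -m handwheel '[[[0,0.08,0],[-3.9,0,12.2],0],[[0,0.08,0],[-3.9,0,12.2],0],[[0,0.08,0],[-3.9,0,12.2],0],[[0,0.08,0],[-3.9,0,12.2],0],[[0,0.08,0],[-3.9,0,12.2],0],[[0,0.08,0],[-3.9,0,12.2],0],[[0,0.08,0],[-3.9,0,12.2],0],[[0,0.08,0],[-3.9,0,12.2],0],[[0,0.08,0],[-3.9,0,12.2],0],[[0,0.08,0],[-3.9,0,12.2],0],[[0,0.08,0],[-3.9,0,12.2],0],[[0,0,0],[0,0,0],0],[[0,0,0],[-28,0,-20],0],[[0,0,0],[-28,0,-20],0],[[0,0,0],[-28,0,-20],0],[[0,0,0],[0,0,0],0]]'
python3 -c "
from h import *
a=cv2.imread('pics/top0.png').astype(int);t=eyes.camera('top')[:,:,::-1];cv2.imwrite('pics/o1.png',t)
s=eyes.camera('scene')[:,:,::-1];cv2.imwrite('pics/o2.png',s)
# brass mask in top, right tray and cup areas
hsv=cv2.cvtColor(t,cv2.COLOR_BGR2HSV); d=np.abs(t.astype(int)-a).sum(2)
for k in(1,0,-1):
  T=c+.13*k*Y
  quad=np.array([proj('top',np.r_[T+x*.06*X+y*.05*Y,.003]) for x,y in((1,1),(1,-1),(-1,-1),(-1,1))])+[2.5,1]
  m=np.zeros(d.shape,np.uint8);cv2.fillPoly(m,[quad.astype(np.int32)],255)
  dd=(t[:,:,2].astype(int)-t[:,:,0]); mm=((dd>0)&(m>0)).astype(np.uint8)
  n,l,st,ce=cv2.connectedComponentsWithStats(mm)
  print(k,[(st[i,4],ce[i].round(1)) for i in range(1,n)], np.median(dd[m>0]))
plan([.36,.13,.17],-14,20)"
```

```text
time: 28.5
tool_pos: [0.5217, -0.2023, 0.1947]
tool_rot: [0.958, -0.117, -0.26, -0.031]
contact_force: [0.7, 0.8, -0.6]
gripper_width: 0.0119
gripper_force: 30.0
turn [0.0017 0.0067 0.0009] shift mm before turn [-1.0304  0.8875  1.697 ] after turn [-1.041   0.8914  1.6884]
time: 30.1
tool_pos: [0.3661, -0.1634, 0.0997]
tool_rot: [0.978, -0.119, 0.171, 0.021]
contact_force: [0.2, -0.2, -1.8]
gripper_width: 0.0118
gripper_force: 30.0
1 [(np.int32(1), array([310., 158.])), (np.int32(2), array([312.5, 159. ])), (np.int32(2), array([316.5, 160. ])), (np.int32(2), array([320.5, 161. ])), (np.int32(3), array([325., 162.])), (np.int32(2), array([328.5, 163. ])), (np.int32(2), array([332.5, 164. ])), (np.int32(2), array([336.5, 165. ]))] -22.0
0 [(np.int32(25), array([367.4, 143.6])), (np.int32(23), array([373. , 152.6])), (np.int32(3), array([346., 166.])), (np.int32(2), array([349.5, 168. ])), (np.int32(3), array([354., 169.])), (np.int32(3), array([358., 170.])), (np.int32(3), array([362., 171.])), (np.int32(1), array([375., 171.])), (np.int32(3), array([366., 172.])), (np.int32(2), array([369.5, 173. ])), (np.int32(2), array([373.5, 174. ]))] -21.0
-1 [(np.int32(15), array([396.1, 148.5])), (np.int32(11), array([408.9, 159.4])), (np.int32(17), array([405.4, 164.9])), (np.int32(2), array([383. , 170.5])), (np.int32(4), array([382.2, 175.2])), (np.int32(13), array([391. , 177.9])), (np.int32(4), array([400.5, 180. ])), (np.int32(2), array([404.5, 181. ])), (np.int32(2), array([408.5, 182. ]))] -21.0
turn [ 0.0014 -0.0032  0.0019] shift mm before turn [ -51.7836 -284.2249  -74.7259] after turn [ -52.5533 -284.23    -74.1671]
```

All three studs detected in the right-hand tray (top pixels 396,148; 409,159; 405,165). Carry the cup back.

```bash
python3 -m handwheel '[[[0,0,0],[-2,-13,-3],0],[[0,0,0],[-5,-26,-7],0],[[0,0,0],[-5,-26,-7],0],[[0,0,0],[-5,-26,-7],0],[[0,0,0],[-5,-26,-7],0],[[0,0,0],[-5,-26,-7],0],[[0,0,0],[-5,-26,-7],0],[[0,0,0],[-5,-26,-7],0],[[0,0,0],[-5,-26,-7],0],[[0,0,0],[-5,-26,-7],0],[[0,0,0],[-5,-25,-7],0],[[0,0,0],[0,-12,0],0]]'
python3 -m handwheel '[[[0.026,0,-0.072],[0,0,0],0],[[0.026,0,-0.072],[0,0,0],0],[[0.026,0,-0.072],[0,0,0],0],[[0.026,0,-0.072],[0,0,0],0],[[0.026,0,-0.072],[0,0,0],0],[[0.026,0,-0.072],[0,0,0],0],[[0.026,0,-0.072],[0,0,0],0],[[0.027,0,-0.07],[0,0,0],0],[[0,0,0],[0,0,0],0],[[0,0,0],[0,0,0],0]]'
python3 -c "
from h import *
track();f=plan([.503,.162,.12],21,20);f=plan([.503,.162,.05],21,20,f)"
```

```text
time: 31.4
tool_pos: [0.3685, 0.1302, 0.1517]
tool_rot: [0.978, -0.116, 0.172, 0.019]
contact_force: [-0.0, -0.2, -1.1]
gripper_width: 0.0116
gripper_force: 30.0
time: 32.4
tool_pos: [0.3673, 0.1263, 0.1505]
tool_rot: [0.968, 0.18, 0.169, -0.033]
contact_force: [0.2, 1.4, -1.4]
gripper_width: 0.0115
gripper_force: 30.0
block score 0.98 pixel shift (0.0, 0.0)
pin score 0.51 pixel shift (1.0, 0.0)
stud score 0.38 pixel shift (0.0, 0.0)
turn [-0.0031  0.0026  0.0013] shift mm before turn [121.0631  16.0446  94.9984] after turn [120.8345  15.589   95.3646]
turn [0. 0. 0.] shift mm before turn [-23.9414  -0.      65.7785] after turn [-23.9414  -0.      65.7785]
```

```bash
python3 -m handwheel '[[[-0.003,0.003,0.001],[15,2,12],0],[[0,0,0],[30,4,24],0],[[0,0,0],[30,4,24],0],[[0,0,0],[30,4,24],0],[[0,0,0],[16,2,12],0],[[0,0,0],[-6,0,16],0],[[0,0,0],[-6,0,17],0],[[0,0,0],[-6,0,17],0],[[0,0,0],[-6,0,16],0],[[0,0,0],[0,0,0],0],[[0,0,0],[0,0,0],0]]'
python3 -c "
from h import *
print(r.get_obs()['contact_force']);f=plan([.503,.162,.038],21,20)"
```

```text
time: 33.55
tool_pos: [0.5092, 0.1652, 0.0314]
tool_rot: [0.968, 0.181, 0.171, -0.032]
contact_force: [-0.2, 0.3, -2.3]
gripper_width: 0.0117
gripper_force: 30.0
[-0.2089  0.3423 -2.28  ]
turn [-0.0011 -0.0005  0.0022] shift mm before turn [-4.2745  0.7136 10.409 ] after turn [-4.2679  0.7121 10.4119]
```

```bash
python3 -m handwheel '[[[0,0,0],[-1,0,2],0],[[0,0,0],[0,0,2],0],[[0,0,0],[-1,0,2],0],[[0,0,0],[0,0,0],0],[[0,0,0],[0,0,0],0]]'; python3 -m handwheel '[[[0,0,0],[-1,0,2],0],[[0,0,0],[0,0,0],0],[[0,0,0],[0,0,0],0]]'; python3 -m handwheel '[[[0,0,0],[0,0,1.5],0],[[0,0,0],[0,0,0],0],[[0,0,0],[0,0,0],0]]'
```

```text
time: 34.05
tool_pos: [0.5098, 0.165, 0.0257]
tool_rot: [0.968, 0.181, 0.172, -0.032]
contact_force: [-0.8, -0.1, 1.1]
gripper_width: 0.0116
gripper_force: 30.0
time: 34.35
tool_pos: [0.5094, 0.1648, 0.0231]
tool_rot: [0.968, 0.18, 0.172, -0.032]
contact_force: [0.5, -0.4, 2.3]
gripper_width: 0.0116
gripper_force: 30.0
time: 34.65
tool_pos: [0.5092, 0.1648, 0.0215]
tool_rot: [0.968, 0.18, 0.171, -0.032]
contact_force: [-2.6, -0.6, 4.0]
gripper_width: 0.0115
gripper_force: 30.0
```

```bash
python3 -m handwheel '[[[0,0,0],[0,0,0],12],[[0,0,0],[0,0,0],14],[[0,0,0],[0,0,0],20],[[0,0,0],[0,0,0],70],[[0,0,0],[0,0,0],70],[[0,0,0],[0,0,0],70],[[0,0,0],[0,0,0],70],[[0,0,0],[0,0,-25],70],[[0,0,0],[0,0,-40],70],[[0,0,0],[0,0,-40],70],[[0,0,0],[0,0,-10],70],[[0,0,0],[0,0,0],70]]'
python3 -c "
from h import *
track();f=plan([.386,.391,.13],22,20);f=plan([.386,.391,.0375],22,20,f)"
```

```text
time: 35.85
tool_pos: [0.4732, 0.1508, 0.1312]
tool_rot: [0.968, 0.181, 0.173, -0.032]
contact_force: [0.1, -0.9, -0.1]
gripper_width: 0.0697
gripper_force: 0.0
block score 0.99 pixel shift (0.0, 0.0)
pin score 0.47 pixel shift (1.0, 0.0)
stud score 0.41 pixel shift (0.6666666666666679, 0.33333333333333215)
turn [ 0.0051 -0.0015 -0.0143] shift mm before turn [   5.6231 -255.5036   20.6254] after turn [   9.3088 -255.2879   21.9212]
turn [0. 0. 0.] shift mm before turn [-31.6369  -0.      86.9216] after turn [-31.6369  -0.      86.9216]
```

```bash
python3 -m handwheel '[[[0.005,0,-0.014],[1,-30,2],70],[[0,0,0],[1,-32,3],70],[[0,0,0],[1,-32,3],70],[[0,0,0],[1,-32,3],70],[[0,0,0],[1,-32,3],70],[[0,0,0],[2,-32,3],70],[[0,0,0],[1,-32,3],70],[[0,0,0],[1,-33,2],70],[[0,0,0],[0,0,0],70],[[0,0,0],[0,0,0],70]]'
python3 -c "
from h import *
track();f=plan([.386,.391,.0375],22,20);print(r.get_obs()['joints'])"
```

```text
time: 36.9
tool_pos: [0.3914, 0.393, 0.1095]
tool_rot: [0.967, 0.189, 0.169, -0.032]
contact_force: [0.3, -0.5, -0.1]
gripper_width: 0.0699
gripper_force: 0.0
block score 0.59 pixel shift (0.0, 0.0)
pin score 0.62 pixel shift (1.0, 0.0)
stud score 0.61 pixel shift (1.0, 0.6666666666666679)
turn [0.0018 0.0029 0.0007] shift mm before turn [-29.9605  -1.1185  85.1239] after turn [-30.2099  -0.9448  85.0378]
[ 0.8607  0.2542  2.0151 -0.2899  0.5824  2.2665]
```

```bash
python3 -m handwheel '[[[0,0,0],[-8,0,21],70],[[0,0,0],[-8,-1,22],70],[[0,0,0],[-7,0,21],70],[[0,0,0],[-7,0,21],70],[[0,0,0],[0,0,0],70],[[0,0,0],[0,0,0],70],[[0,0,0],[0,0,0],40],[[0,0,0],[0,0,0],10],[[0,0,0],[0,0,0],0],[[0,0,0],[0,0,0],0],[[0,0,0],[0,0,0],0],[[0,0,0],[0,0,0],0],[[0,0,0],[0,0,0],0],[[0,0,0],[0,0,0],0],[[0,0,0],[0,0,0],0],[[0,0,0],[0,0,0],0]]'
```

```text
time: 38.55
tool_pos: [0.3929, 0.3945, 0.0218]
tool_rot: [0.967, 0.188, 0.171, -0.033]
contact_force: [-0.5, -0.7, -0.1]
gripper_width: 0.0119
gripper_force: 30.0
```

```bash
python3 -m handwheel '[[[0,0,0],[2,0,-5],0],[[0,0,0],[3,0,-9],0],[[0,0,0],[5,0,-14],0],[[0,0,0],[7,0,-19],0],[[0,0,0],[7,0,-19],0],[[0,0,0],[7,0,-19],0],[[0,0,0],[7,0,-19],0],[[0,0,0],[7,0,-19],0],[[0,0,0],[3,0,-9],0],[[0,0,0],[0,0,0],0],[[0,0,0],[0,0,0],0]]'
python3 -c "
from h import *
f=plan([.39,.20,.17],22,20);f=plan([.39,.20,.17],-14,20,f);plan(*lipgrip(1,-.12,.1,0),f)"
```

```text
time: 39.65
tool_pos: [0.3922, 0.3939, 0.1616]
tool_rot: [0.967, 0.188, 0.17, -0.033]
contact_force: [-0.4, -0.2, -0.9]
gripper_width: 0.0119
gripper_force: 30.0
turn [ 0.0006  0.0007 -0.0001] shift mm before turn [-67.3078 178.9755 -14.3095] after turn [-67.324  178.9572 -14.4613]
turn [-0.2149 -0.      0.5904] shift mm before turn [-1.1662  3.8197 -0.4245] after turn [1.1662 3.8197 0.4245]
turn [0. 0. 0.] shift mm before turn [43.5382 99.4195 73.3122] after turn [43.5382 99.4195 73.3122]
```

```bash
python3 -m handwheel '[[[0,0,0],[-5,13,-1],0],[[0,0,0],[-9,24,-2],0],[[0,0,0],[-10,26,-2],0],[[0,0,0],[-10,26,-2],0],[[0,0,0],[-10,26,-2],0],[[0,0,0],[-10,26,-2],0],[[0,0,0],[-9,24,-2],0],[[0,0,0],[-4,14,-1],0],[[-0.026,0,0.072],[0,0,0],0],[[-0.027,0,0.074],[0,0,0],0],[[-0.027,0,0.074],[0,0,0],0],[[-0.027,0,0.074],[0,0,0],0],[[-0.027,0,0.074],[0,0,0],0],[[-0.027,0,0.074],[0,0,0],0],[[-0.027,0,0.074],[0,0,0],0],[[-0.027,0,0.074],[0,0,0],0],[[0,0,0],[0,0,0],0],[[0,0,0],[0,0,0],0]]'
python3 -c "
from h import *
plan(*lipgrip(1,-.12,.1,0));print(r.get_obs()['joints'])"
```

```text
time: 41.45
tool_pos: [0.4071, 0.1864, 0.1598]
tool_rot: [0.981, -0.11, 0.158, 0.011]
contact_force: [0.0, 0.3, -1.7]
gripper_width: 0.0111
gripper_force: 30.0
turn [-0.0207  0.0309  0.0182] shift mm before turn [28.9511 92.4049 73.1385] after turn [28.3062 90.3389 75.9191]
[ 0.5626  0.0566  2.103  -0.3096  0.7676  2.5566]
```

```bash
python3 -m handwheel '[[[0,0,0],[1,15,4],0],[[0,0,0],[2,25,7],0],[[0,0,0],[2,25,10],0],[[0,0,0],[2,15,10],0],[[-0.02,0.031,0.018],[2,10,10],0],[[0,0,0],[0,0,0],0],[[0,0,0],[0,0,0],0],[[0,0,0],[0,0,0],0]]'
python3 -c "
from h import *
plan(*lipgrip(1,-.12,.1,0));plan(*lipgrip(1,-.025,.072,0));print(r.get_obs()['joints'])"
```

```text
time: 42.25
tool_pos: [0.4095, 0.0959, 0.1237]
tool_rot: [0.977, -0.119, 0.173, 0.02]
contact_force: [0.2, 0.0, -1.9]
gripper_width: 0.012
gripper_force: 30.0
turn [-0.0032 -0.0017  0.0009] shift mm before turn [17.8806  3.2644 33.7291] after turn [17.9407  3.1402 33.709 ]
turn [-0.0032 -0.0017  0.0009] shift mm before turn [97.4751  3.5267 92.6667] after turn [97.6349  3.1402 92.5123]
[ 0.3559  0.0396  2.2472 -0.352   0.5886  2.4373]
```

```bash
python3 -m handwheel '[[[-0.003,-0.002,0],[4,1,7],0],[[0,0,0],[5,1,10],0],[[0,0,0],[5,1,10],0],[[0,0,0],[4,0,7],0],[[0,0,0],[6,0,5],0],[[0,0,0],[11,0,8],0],[[0,0,0],[11,0,8],0],[[0,0,0],[11,0,8],0],[[0,0,0],[11,0,8],0],[[0,0,0],[11,0,8],0],[[0,0,0],[11,0,8],0],[[0,0,0],[8,0,6],0],[[0,0,0],[0,0,0],0],[[0,0,0],[0,0,0],0]]'
python3 -c "
from h import *
plan(*lipgrip(1,-.025,.072,0));print(r.get_obs()['joints'])
pic('p1',(100,200,270,370),(150,260,230,340))"
```

```text
time: 43.65
tool_pos: [0.5283, 0.0621, 0.069]
tool_rot: [0.978, -0.12, 0.171, 0.022]
contact_force: [-0.8, 0.3, -1.3]
gripper_width: 0.0116
gripper_force: 30.0
turn [ 0.0016  0.0017 -0.0003] shift mm before turn [ 0.3116 -0.941  -1.1119] after turn [ 0.3138 -0.9427 -1.1099]
[ 0.1859  0.2804  2.119  -0.3381  0.4472  2.2856]
```

```bash
python3 -m handwheel '[[[0,-0.05,0],[2.8,0,-7.5],0],[[0,-0.05,0],[2.9,0,-7.5],0],[[0,-0.05,0],[2.8,0,-7.5],0],[[0,-0.05,0],[2.9,0,-7.5],0],[[0,-0.05,0],[2.8,0,-7.5],0],[[0,-0.05,0],[2.9,0,-7.5],0],[[0,-0.05,0],[2.8,0,-7.5],0],[[0,-0.05,0],[2.9,0,-7.5],0]]'
python3 -c "
from h import *
plan(*lipgrip(1,-.025,.072,22.9))"
```

```text
time: 44.55
tool_pos: [0.54, 0.0596, 0.1327]
tool_rot: [0.992, -0.122, -0.026, -0.003]
contact_force: [-0.7, -0.8, -2.3]
gripper_width: 0.0117
gripper_force: 30.0
turn [0.0008 0.0023 0.0002] shift mm before turn [-0.1329 -0.5221 -0.0616] after turn [-0.1328 -0.5221 -0.0615]
```

```bash
python3 -m handwheel '[[[0,-0.05,0],[2.8,0,-7.5],0],[[0,-0.05,0],[2.9,0,-7.5],0],[[0,-0.05,0],[2.8,0,-7.5],0],[[0,-0.05,0],[2.9,0,-7.5],0],[[0,-0.05,0],[2.8,0,-7.5],0],[[0,-0.05,0],[2.9,0,-7.5],0],[[0,-0.05,0],[2.8,0,-7.5],0],[[0,-0.05,0],[2.9,0,-7.5],0],[[0,-0.05,0],[2.8,0,-7.5],0],[[0,-0.03,0],[1.7,0,-4.5],0],[[0,0,0],[0,0,0],0],[[0,0,0],[0,0,0],0],[[0,0,0],[0,0,0],0],[[0,0,0],[0,0,0],0],[[0,0,0],[0,0,0],0],[[0,0,0],[0,0,0],0],[[0,0,0],[0,0,0],0],[[0,0,0],[0,0,0],0]]'
python3 -c "
from h import *
plan(*lipgrip(1,-.025,.072,50))"
python3 -m handwheel '[[[0,0.08,0],[-3.9,0,12.2],0],[[0,0.08,0],[-3.9,0,12.2],0],[[0,0.08,0],[-3.9,0,12.2],0],[[0,0.08,0],[-3.9,0,12.2],0],[[0,0.08,0],[-3.9,0,12.2],0],[[0,0.08,0],[-3.9,0,12.2],0],[[0,0.08,0],[-3.9,0,12.2],0],[[0,0.08,0],[-3.9,0,12.2],0],[[0,0.08,0],[-3.9,0,12.2],0],[[0,0.08,0],[-3.9,0,12.2],0],[[0,0.08,0],[-3.9,0,12.2],0],[[0,0,0],[0,0,0],0],[[0,0,0],[-28,0,-20],0],[[0,0,0],[-28,0,-20],0],[[0,0,0],[-28,0,-20],0],[[0,0,0],[0,0,0],0]]'
cat >> h.py <<'E'
def brass():
  t=eyes.camera('top')[:,:,::-1]
  for k in(1,0,-1):
    T=c+.13*k*Y
    quad=np.array([proj('top',np.r_[T+x*.056*X+y*.05*Y,.003]) for x,y in((1,1),(1,-1),(-.95,-1),(-.95,1))])+[2.5,1]
    m=np.zeros(t.shape[:2],np.uint8);cv2.fillPoly(m,[quad.astype(np.int32)],255)
    mm=((t[:,:,2].astype(int)-t[:,:,0]>0)&(m>0)).astype(np.uint8)
    n,l,st,ce=cv2.connectedComponentsWithStats(mm)
    print(k,[(int(st[i,4]),ce[i].round(1)) for i in range(1,n) if st[i,4]>4])
E
python3 -c "
from h import *
brass();print(r.get_obs()['joints'])
plan([.39,.15,.17],-14,20)
pic('q1',(110,210,270,370),(180,260,220,300))"
```

```text
time: 46.35
tool_pos: [0.5839, 0.0486, 0.1936]
tool_rot: [0.958, -0.118, -0.261, -0.032]
contact_force: [0.0, 0.6, -1.9]
gripper_width: 0.0114
gripper_force: 30.0
turn [ 0.0006  0.008  -0.0009] shift mm before turn [-1.3038 -0.6142  0.5401] after turn [-1.3075 -0.615   0.53  ]
time: 47.95
tool_pos: [0.4285, 0.0868, 0.0991]
tool_rot: [0.978, -0.12, 0.171, 0.022]
contact_force: [-0.3, -0.3, -1.2]
gripper_width: 0.0117
gripper_force: 30.0
1 [(22, array([324.2, 135.3]))]
0 [(25, array([367.4, 143.6])), (23, array([373. , 152.6]))]
-1 [(15, array([396.1, 148.5])), (11, array([408.9, 159.4])), (17, array([405.4, 165.1]))]
[ 0.3114  0.1076  2.2528 -0.3771  0.5118  2.4311]
turn [-0.0001 -0.      0.0005] shift mm before turn [-27.3734 -51.1024 -66.066 ] after turn [-27.4009 -51.0803 -66.0717]
```

```bash
python3 -m handwheel '[[[0,0,0],[-3,0,-10],0],[[0,0,0],[-5,0,-20],0],[[0,0,0],[-5,0,-20],0],[[0,0,0],[-5,0,-20],0],[[0.026,0,-0.072],[0,0,0],0],[[0.027,0,-0.074],[0,0,0],0],[[0.027,0,-0.074],[0,0,0],0],[[0.027,0,-0.074],[0,0,0],0],[[0.027,0,-0.074],[0,0,0],0],[[0.027,0,-0.074],[0,0,0],0],[[0.027,0,-0.074],[0,0,0],0],[[0.027,0,-0.074],[0,0,0],0],[[0,0,0],[0,0,0],0],[[0,0,0],[0,0,0],0]]'
python3 -c "
from h import *
track();f=plan([.387,.392,.15],22,20);f=plan([.387,.392,.05],22,20,f);print(r.get_obs()['joints'])"
```

```text
time: 49.5
tool_pos: [0.3917, 0.0964, 0.1578]
tool_rot: [0.967, 0.186, 0.17, -0.033]
contact_force: [0.5, 0.3, -1.1]
gripper_width: 0.0117
gripper_force: 30.0
block score 0.19 pixel shift (-9.333333333333334, -2.666666666666668)
pin score 0.5 pixel shift (1.0, 0.0)
stud score 0.31 pixel shift (0.6666666666666679, 0.6666666666666679)
turn [ 0.0007  0.0014 -0.0021] shift mm before turn [  96.8977 -275.8607   62.3598] after turn [  97.3898 -275.615    62.6789]
turn [0. 0. 0.] shift mm before turn [-34.202   -0.      93.9693] after turn [-34.202   -0.      93.9693]
[ 0.1472 -0.0654  2.2401  0.1345  0.6324  1.2411]
```

```bash
python3 -m handwheel '[[[0,0,0],[5,-14,3],0],[[0,0,0],[10,-28,6],0],[[0,0,0],[10,-28,6],0],[[0,0,0],[10,-28,6],0],[[0,0,0],[10,-28,6],0],[[0,0,0],[10,-28,6],0],[[0,0,0],[10,-28,6],0],[[0,0,0],[10,-28,6],0],[[0,0,0],[10,-28,7],0],[[0,0,0],[7,-24,6],0],[[0,0,0],[5,-14,4],0],[[0,0,0],[-5,0,15],0],[[0,0,0],[-8,0,22],0],[[0,0,0],[-8,0,22],0],[[0,0,0],[-8,0,22],0],[[0,0,0],[-5,0,13],0],[[0,0,0],[0,0,0],0],[[0,0,0],[0,0,0],0]]'
python3 -c "
from h import *
f=plan([.387,.392,.041],22,20)"
```

```text
time: 51.35
tool_pos: [0.3926, 0.3949, 0.0326]
tool_rot: [0.967, 0.187, 0.17, -0.033]
contact_force: [0.9, 0.1, -0.7]
gripper_width: 0.0115
gripper_force: 30.0
turn [ 0.0003  0.001  -0.0009] shift mm before turn [-3.014   0.546   8.9964] after turn [-3.0233  0.546   8.9932]
```

Lower to the grasp height (TCP about 0.022) and release.

```bash
python3 -m handwheel '[[[0,0,0],[-1,0,3],0],[[0,0,0],[-1,0,3],0],[[0,0,0],[-1,0,3],0],[[0,0,0],[0,0,1],0],[[0,0,0],[0,0,0],0],[[0,0,0],[0,0,0],0]]'; python3 -m handwheel '[[[0,0,0],[0,0,0.5],0],[[0,0,0],[0,0,0],12],[[0,0,0],[0,0,0],14],[[0,0,0],[0,0,0],20],[[0,0,0],[0,0,0],70],[[0,0,0],[0,0,0],70],[[0,0,0],[0,0,0],70],[[0,0,0],[0,0,0],70],[[0,0,0],[0,0,-25],70],[[0,0,0],[0,0,-40],70],[[0,0,0],[0,0,-40],70],[[0,0,0],[0,0,-40],70],[[0,0,0],[-20,30,0],70],[[0,0,0],[-20,30,0],70],[[0,0,0],[0,40,0],70],[[0,0,0],[0,40,0],70],[[0,0,0],[0,40,0],70],[[0,0,0],[0,40,0],70],[[0,0,0],[0,0,0],70]]'
python3 -c "
from h import *
brass();track();print(r.get_obs()['joints'])
t=eyes.camera('top')[:,:,::-1];s=eyes.camera('scene')[:,:,::-1]
u=lambda i,a,b,c,d,w,h:cv2.resize(i[a:b,c:d],(w,h),interpolation=cv2.INTER_CUBIC)
cv2.imwrite('pics/z.png',np.vstack([np.hstack([u(t,100,250,170,370,400,300),u(t,100,200,285,435,400,300)]),np.hstack([u(s,205,305,310,490,500,300),u(s,160,260,210,310,300,300)])]))"
```

```text
time: 51.95
tool_pos: [0.3932, 0.3951, 0.0223]
tool_rot: [0.967, 0.188, 0.17, -0.033]
contact_force: [-0.9, -0.7, 1.6]
gripper_width: 0.0116
gripper_force: 30.0
time: 53.85
tool_pos: [0.3961, 0.1542, 0.1444]
tool_rot: [0.968, 0.183, 0.17, -0.032]
contact_force: [0.5, 0.2, -1.0]
gripper_width: 0.0697
gripper_force: 0.0
1 [(22, array([324.2, 135.3]))]
0 [(25, array([367.4, 143.6])), (24, array([373. , 152.5]))]
-1 [(15, array([396.1, 148.5])), (11, array([408.9, 159.4])), (16, array([405.5, 165. ])), (5, array([382.6, 172. ]))]
block score 0.77 pixel shift (1.0, -0.33333333333333215)
pin score 0.49 pixel shift (1.0, 0.0)
stud score 0.43 pixel shift (1.0, 0.6666666666666679)
[ 0.3417 -0.0108  2.2312  0.0241  0.5737  1.515 ]
```

View pics/z.png

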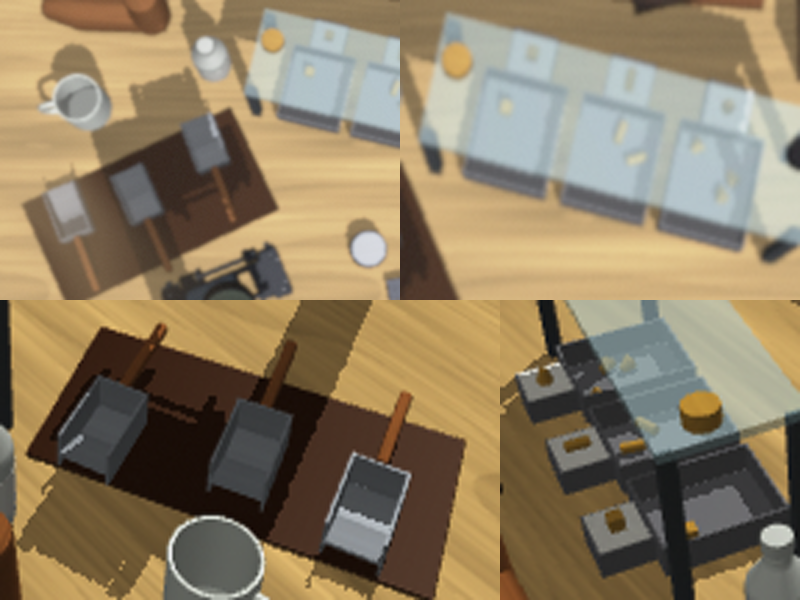

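The picture shows all three cups empty and upright on the mat. One block, two pins and three studs lie in their trays. Handing in.

```bash
python3 -c "
from plant import r
print(r.job_done())"
```

```text
the job is handed in; nothing more can be done
None
```

I poured all three cups into their matching trays (three studs, two pins, one block), stood them empty and upright back on the mat, and handed the job in; the call returned no verdict.

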